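Restock the film rack and spring its retaining bar in

TASK

Restock the orange-lidded film in the rack, oldest first: pull the orange-lidded canister at the back of its lane forward to the front lip, then stand the new orange-lidded canister behind it in the same lane, upright between the guide wires, setting both down rather than dropping them. Then close off the front with the spring-loaded bar: press its plunger in so that the bar goes between the two end cups, and let it spring out until both tips sit fully home in the cups. Leave the white-lidded canister and everything else on the ledge where it is, and tip nothing over.

Things in the scene. Friction and masses are not known exactly. Their poses are not given: they have to be found in the camera images.
- rack: White steel film rack fixed on the ledge, 141 mm deep (x), 158 wide (y). Origin on the ledge; +z up, open front at -x (robot side), +y its left. Two lanes along x at y = +-32 mm, two canisters deep, floor 10 mm above the ledge. Back wall (inner face x = +66) and side cheeks (inner faces y = +-76, 3 thick) 43 mm high; front ears (x -72 to -36) 49 mm high carry the end cups.
- cup_left (a point): Centre of the bottom of the left black end cup, rack frame (-55, +74, 36) mm. A blind round socket opening towards the other cup (rack -y): bore 16 mm, outside 22, 9 deep, so its mouth is at y = +65 and its rim's top 47 mm above the ledge. Axes as the rack.
- cup_right (a point): The same for the right cup, rack frame (-55, -74, 36) mm, opening towards rack +y, mouth at y = -65 mm. Cup bottoms are 148 mm apart, mouths 130 mm.
- front_left (a point): On the left lane's floor, under the centre of a canister that touches the front lip (rack (-4.5, +32, 10) mm). The lip's inner face is at x = -20 mm; it stands 5 mm above the floor. Guide wires 4 mm above the floor edge each lane, 38 mm clear between them.
- front_right (a point): The same in the right lane (rack y -32 mm).
- back_left (a point): On the floor of the left lane, under the middle of its rear place (rack x = +40 mm).
- back_right (a point): The same in the right lane.
- bar: Aluminium retaining bar lying on the ledge: tube 16 x 16 x 106 mm, 80 to 125 g. Origin mid tube on its axis (8 mm up as it lies), x towards the sprung end. At -x a fixed round-ended nylon tip, 11 mm dia, 12 long; at +x a sprung 9 mm plunger with a like tip stands 36 mm out. 154 mm over the tips when free. Either end fits either cup; seated, it is 6 mm compressed.
- fixed_tip (a point): End of the bar's fixed tip, on the axis, 65 mm from the bar's origin.
- sprung_tip (a point): End of the bar's sprung tip, on the axis, 89 mm from the bar's origin when free.
- plunger (a joint): How far the plunger is pushed into the tube, m: 0 free, 0.024 fully in. Spring force 4.5 N at 0, 7 N at 0.006, 12.6 N at 0.018, 15 N at 0.024.
- old: The older grey film canister, orange lid, alone at the back of one lane of the rack. Upright cylinder, body 31 mm dia, lid 33 mm dia and 9 mm high, 52 mm tall in all, 20 to 45 g; origin at the centre of its underside, z up. Pinch it by the body, from above.
- new: The new grey film canister with an orange lid, same size and weight, standing upright on the ledge; origin at the centre of its underside.
- mate: Grey canister of the same size with a white lid, at the back of the other lane; stays where it is.
- loupe: Black loupe on a clear skirt, upright, 45 mm dia, 54 tall; stands close beside the new canister; origin at the centre of its underside. Leave alone.
- empty: Empty grey canister without lid, 31 mm dia, 50 tall, close to the new canister; origin at the centre of its underside. Leave alone.
- opener: Chrome film cassette opener, 92 x 30 x 12 mm, long side along its x, lying beside the bar; origin under its middle. Leave alone.
- retriever: Flat black film retriever, 103 x 24 x 10 mm, long side along its x, lying on the bar's other side; origin under the middle of its case. Leave alone.
- jar: Glass jar with screwed aluminium lid, 76 mm dia, 105 tall, towards the back; origin at the centre of its underside. Leave alone.
- blower: Black rubber air blower standing nozzle up, 62 mm dia, 100 tall, towards the back; origin at the centre of its underside. Leave alone.
Not all that is in view belongs to the job. Of the things that look like the bar, the middle-sized one is meant.

How it is judged:
On the way, in this order (a step that is already met when the one before it is completed fails the run):
1. the older orange-lidded canister stands at the front lip of its own lane (x of old in the frame of rack between -0.012 and 0.0045 m and z of old in the frame of rack below 0.0125 m and angle between old's own z axis and vertical below 0.1 rad and ((y of old in the frame of rack between 0.024 and 0.04 m and y of mate in the frame of rack below 0 m) or (y of old in the frame of rack between -0.04 and -0.024 m and y of mate in the frame of rack above 0 m))), for 0.2 s.
2. the new orange-lidded canister stands behind it in the same lane (all of step 1 and x of new in the frame of rack between 0.024 and 0.056 m and z of new in the frame of rack below 0.0125 m and angle between new's own z axis and vertical below 0.1 rad and ((y of new in the frame of rack between 0.024 and 0.04 m and y of mate in the frame of rack below 0 m) or (y of new in the frame of rack between -0.04 and -0.024 m and y of mate in the frame of rack above 0 m))), for 0.2 s.
3. after that, the bar sits between the end cups with a tip in each (((distance between sprung_tip and cup_left below 0.005 m and distance between fixed_tip and cup_right below 0.005 m) or (distance between sprung_tip and cup_right below 0.005 m and distance between fixed_tip and cup_left below 0.005 m))), for 0.2 s.
At the end, for the whole second after the job is handed in: Old orange-lidded canister within 9 mm of the front lip, new one behind it, both upright on the floor of one lane (not the white one's), within 8 mm of its middle line; each bar tip within 5 mm of a cup's bottom centre, one per cup; all at rest, released (all of step 2 and ((distance between sprung_tip and cup_left below 0.005 m and distance between fixed_tip and cup_right below 0.005 m) or (distance between sprung_tip and cup_right below 0.005 m and distance between fixed_tip and cup_left below 0.005 m)) and linear speed of each of old, new, bar below 0.02 m/s); the robot touches nothing.
It fails at once if the white-lidded canister in the other lane is moved more than 12 mm (distance of mate from where it was at the start of the episode above 0.012 m).
It fails at once if one of the other things on the ledge is shifted more than 20 mm (distance of any of loupe, empty, opener, retriever, jar, blower from where it was at the start of the episode above 0.02 m).
It fails at once if a canister is knocked over or laid down (tilted over 45 degrees), or the loupe, empty canister, jar or blower is knocked over (angle between any of old, new, mate, loupe, empty, jar, blower's own z axis and vertical above 0.8 rad).
It fails at once if an orange-lidded canister is let fall from the gripper (falling free faster than 0.6 m/s, about 2 cm of drop) ((linear speed of old above 0.6 m/s and contact force between old and the fingers below 0.05 N) or (linear speed of new above 0.6 m/s and contact force between new and the fingers below 0.05 N)).
It also fails if it takes over 67 s, if anything falls off the work surface, if the arm or the gripper's body presses on something with over 40 N, if the wrist force passes 120 N, or if a joint passes its speed limit or range.

ROBOT

A 7-joint arm with a two-finger parallel gripper is mounted at the origin on the work surface. World frame = base frame: x ahead of the robot, y to its left, z up, the work surface at z = 0. Lengths are in m, angles in rad, forces in N, time in s.
With the tool pointing down it reaches from about 0.425 to 1.025 m from the base axis. Payload 9.4 kg.
Tool frame: the origin (TCP) lies at the very end of the fingers, on their centre line; the grasp point (between the pads) lies 19 mm behind it (manip.pinch_z is the distance from the TCP to the grasp point, in m); z points along the fingers, y is the direction in which the jaws open and shut (so a half turn about z gives the same grasp; the last joint's range is limited). The gripper opens to 93 mm and grips with 3 to 60 N. Pads are 15 mm wide; open, the fingers measure 128 mm over their backs; the gripper's body (75 mm by 188 mm) begins 65 mm behind the grasp point.
Start: joints at [1.255, 0.599, -0.003, 1.599, 0.002, 0.943, -0.08], TCP at [0.171, -0.704, 0.219] pointing down, gripper open.
Joint ranges: [-2.57, 2.57], [-0.35, 1.97], [-1.29, 1.29], [0.11, 2.56], [-1.05, 4.19], [0.11, 1.86], [-2.63, 2.63]. Speed limits (rad/s): [2.22, 2.22, 3.01, 3.01, 3.14, 3.14, 3.14].

INTERFACE

Orientations are given as a unit quaternion [w, x, y, z].
In Python, from station import manip gives the robot as it stands.
- The arm moves only by the tool jog_arm, never from a script. Its argument "targets" is a list of rows, each a list of 3 entries, a list of its own where there are three numbers: the shift along the tool's x, y, z in units of 10 cm (1.0 is 10 cm), then the turn, a rotation vector about the tool's x, y, z in units of 90 degrees (1.0 is 90 degrees), then the opening, from -1 (shut) to 1 (fully open). In form: [[[dx, dy, dz], [ax, ay, az], claw], ...]. A call has 1 to 10 rows; each row shifts and turns the commanded pose from where the row before left it, along the tool's axes as they then stand; what a row does not reach is not made up. A row lasts 1/10 s, in which the tool goes at most 50 mm and 8.59 degrees, less where a joint would pass 70% of its speed; a pose out of reach is approached as far as the arm can. A call with a number of a shift or a turn outside -1 to 1 is refused whole. A call with a gripper value outside its range is refused whole. The fingers move at their own pace and stop on an object; the grip force is fixed at half the most. Time passes only in rows, so rows that do not move let the fingers close. It gives the time, the measured TCP pose, the force and the opening at its end, in the units of the state.
- manip.get_state(): the state, without advancing time (a new reading comes with each control period).
- manip.capture(name): name is "scene" or "top" or "wrist"; returns a dict with "frame" (384x512x3 uint8, red, green, blue), "K" (3x3 intrinsics, pixels), "rvec" (rotation vector, rad) and "tvec" (3), from world to camera coordinates, as OpenCV has them. Camera axes: x right, y down, z forward; pixel columns grow to the right and rows downward; lengths in m; the calibration is good to about 2 mm. A picture is of the moment at which its call begins. There is no depth.
- manip.sign_off(): hands the job in, once; it reports no verdict.
The state is a dict: "time_s": time; "joint_pos": joint angles; "qd": joint speeds; "joint_torque": joint torques, N m; "ee_pos": TCP position; "eef_rot": TCP orientation; "force": force on the tool from outside, world axes, zero at the start; "ft_torque": the same for the moment, N m; "finger_gap": opening from 0.0 (shut) to 1.0 (fully open).
Only numpy, scipy, OpenCV 4.12 (cv2) and the standard library are available. Lean on these libraries where they do the work, as an engineer would, in place of code of your own. Each camera call takes 0.05 s, during which the arm holds its last target.

## Working session

There is one attempt and no reset: what is moved stays moved. The work goes in short steps, Python scripts to look and compute and a tool call to move; the robot and the scene stay as the last step left them, time stands still between calls to the robot, and variables do not carry over. Pictures are saved under pics/ and viewed, and the job is handed in when it is done.

Besides the shell and the picture viewer there is one more tool, called after ">>>" by a JSON object that holds its "name" and its "arguments". jog_arm: Moves the arm, as the interface text tells. Shifts and turns lie within -1 to 1; 1 stands for 10 cm of shift or 90 degrees of turn. Its arguments: {"type":"object","properties":{"targets":{"type":"array","items":{"type":"array"}}},"required":["targets"]}

```bash
mkdir -p pics; ls; cat > h.py <<'E'
import numpy as np, cv2
from station import manip
def cap(n,save=None):
    c=manip.capture(n); R,_=cv2.Rodrigues(np.array(c['rvec'],float)); c['R']=R; c['t']=np.array(c['tvec'],float).reshape(3); c['K']=np.array(c['K'],float)
    if save: cv2.imwrite('pics/'+save,cv2.cvtColor(c['frame'],cv2.COLOR_RGB2BGR))
    return c
def ray(c,u,v,z):
    d=c['R'].T@np.linalg.inv(c['K'])@np.array([u,v,1.]); o=-c['R'].T@c['t']
    return o+d*(z-o[2])/d[2]
def proj(c,p):
    q=c['K']@(c['R']@np.array(p,float)+c['t']); return q[:2]/q[2]
E
python3 - <<'E'
from h import *
import pickle
for n in ['scene','top','wrist']:
    c=cap(n,n+'0.png'); pickle.dump(c,open(n+'0.pkl','wb')); print(n,-c['R'].T@c['t'],c['R'][2],c['K'][0,0])
print(manip.get_state())
E
```

```text
pics
scene [1.07973947 0.479604   0.90330756] [-0.52279743 -0.45964197 -0.71792208] 404.876776152254
top [ 0.34184546 -0.05736489  1.15517799] [ 0.12812641 -0.00180608 -0.9917562 ] 347.03216129231805
wrist [ 0.2453796  -0.68531497  0.38281159] [-0.26518959 -0.0625463  -0.9621655 ] 279.7751078456541
{'time_s': 0.15, 'joint_pos': array([ 1.25530203,  0.59992999, -0.00253721,  1.59993516,  0.00182864,
        0.94286039, -0.07982553]), 'qd': array([-0.00056138, -0.00148426,  0.00122869, -0.00029602,  0.00194661,
        0.00112111,  0.00059349]), 'joint_torque': array([ 3.23664113e-03, -7.65590858e+01,  1.49926007e+00, -2.52563131e+01,
       -5.22462535e-02,  1.49060501e-02,  1.56748411e-04]), 'ee_pos': array([ 0.1713843 , -0.7040933 ,  0.21797055]), 'eef_rot': array([-5.49571042e-04,  9.92877812e-01,  1.19135768e-01, -1.34501786e-04]), 'force': array([ 0.13948203, -0.62997792, -0.04955673]), 'ft_torque': array([0.00788753, 0.0024009 , 0.04354351]), 'finger_gap': 1.0007948932149089}
```

View pics/scene0.png

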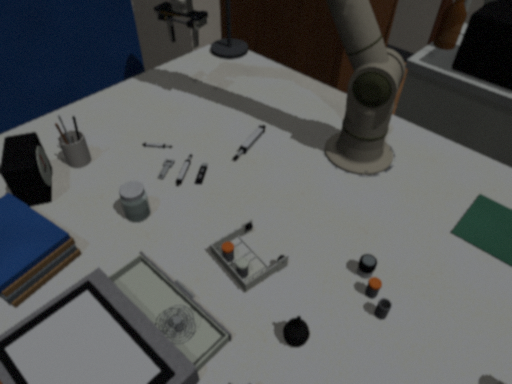

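View pics/top0.png

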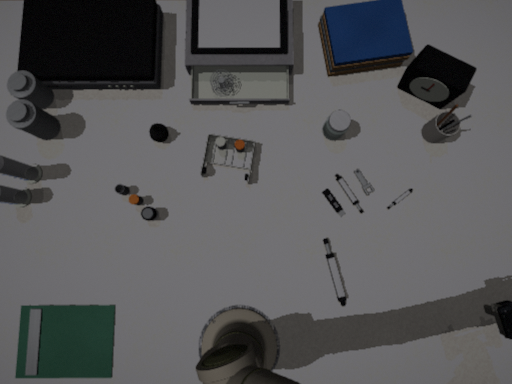

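View pics/wrist0.png

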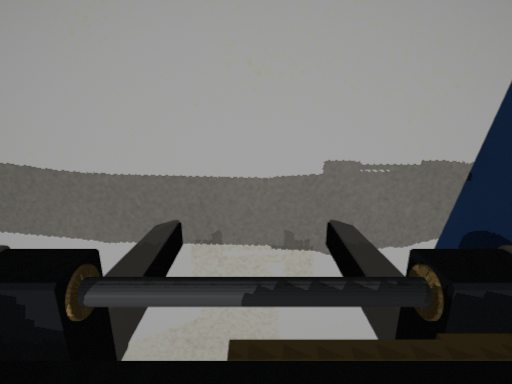

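```bash
python3 - <<'E'
import cv2,numpy as np
t=cv2.imread('pics/top0.png'); s=cv2.imread('pics/scene0.png')
def cr(i,x,y,w,h,f): return cv2.resize(np.clip(i[y:y+h,x:x+w].astype(float)*1.4,0,255).astype('u1'),None,fx=f,fy=f,interpolation=cv2.INTER_CUBIC)
cv2.imwrite('pics/c1.png',cr(t,190,120,80,70,8))
cv2.imwrite('pics/c2.png',cr(t,310,160,110,60,7))
cv2.imwrite('pics/c3.png',cr(t,100,170,70,60,7))
cv2.imwrite('pics/c4.png',cr(s,200,210,100,80,7))
E
```

```text
(no output)
```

View pics/c1.png

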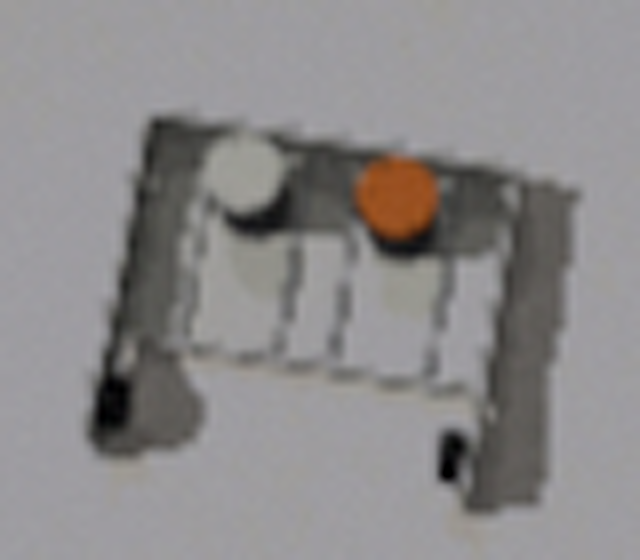

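View pics/c2.png

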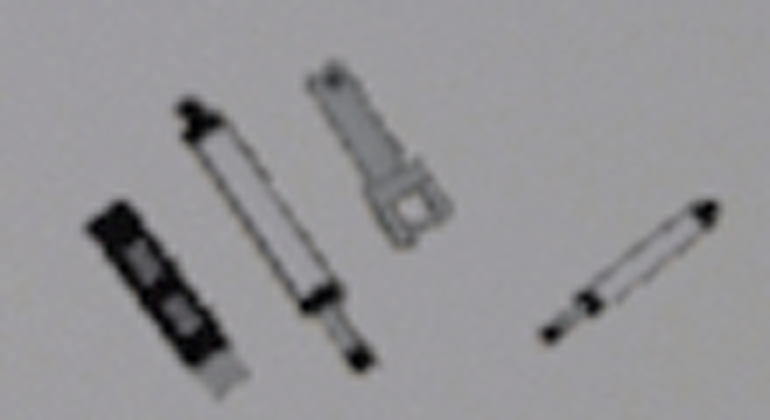

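View pics/c3.png

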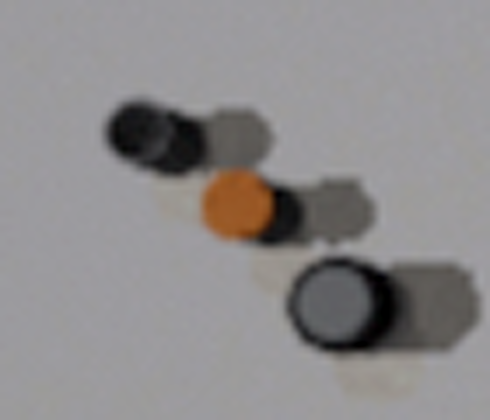

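View pics/c4.png

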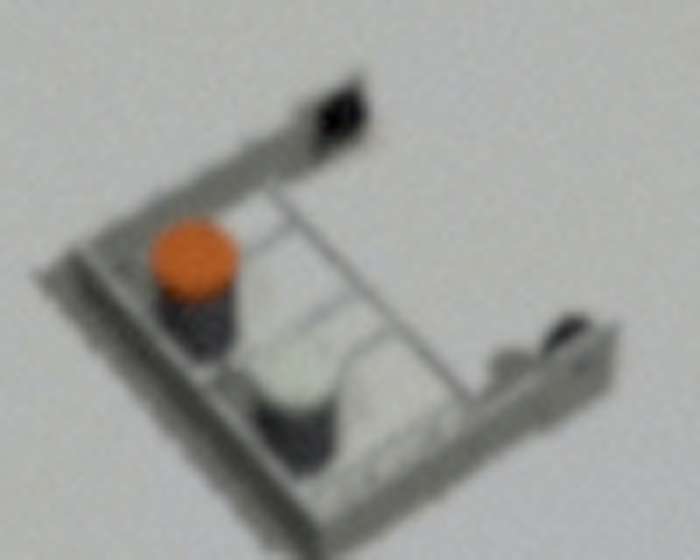

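```bash
python3 - <<'E'
from h import *
import pickle
t=pickle.load(open('top0.pkl','rb')); s=pickle.load(open('scene0.pkl','rb'))
def orange(c):
    f=c['frame'].astype(int); m=((f[...,0]>90)&(f[...,0]-f[...,2]>70)&(f[...,0]>1.5*f[...,1])).astype('u1')
    n,l,st,ce=cv2.connectedComponentsWithStats(m)
    return [(st[i,4],ce[i]) for i in range(1,n) if st[i,4]>15]
for c in (t,s):
    for a,p in orange(c): print(a,p,[ray(c,*p,z).round(4) for z in (.052,.062)])
f=lambda ox,oy,k,x,y:(ox+(x+.5)/k-.5,oy+(y+.5)/k-.5)
T={'cupL':(f(190,120,8,112,402),.042),'cupR':(f(190,120,8,452,456),.042),'mate':(f(190,120,8,243,172),.062),'old':(f(190,120,8,396,198),.062),
'bl':(f(190,120,8,150,120),.043),'br':(f(190,120,8,520,180),.043),
'fixed':(f(310,160,7,184,106),.008),'sprung':(f(310,160,7,364,366),.008),'barcol':(f(310,160,7,322,298),.012),
'new':(f(100,170,7,238,205),.052),'empty':(f(100,170,7,140,130),.05),'loupe':(f(100,170,7,335,305),.054)}
for k,(p,z) in T.items(): print(k,np.round(p,1),ray(t,*p,z).round(4))
E
```

```text
62 [239.14516129 144.06451613] [array([ 0.6455, -0.0012,  0.052 ]), array([ 0.6428, -0.0017,  0.062 ])]
58 [133.43103448 198.79310345] [array([0.4666, 0.336 , 0.052 ]), array([0.4654, 0.3325, 0.062 ])]
75 [227.37333333 246.56      ] [array([ 0.6399, -0.0082,  0.052 ]), array([ 0.6451, -0.0025,  0.062 ])]
85 [374.88235294 282.69411765] [array([0.4694, 0.335 , 0.052 ]), array([0.4765, 0.3367, 0.062 ])]
cupL [203.6 169.8] [0.5623 0.1151 0.042 ]
cupR [246.1 176.6] [ 0.5396 -0.0236  0.042 ]
mate [219.9 141.1] [0.6529 0.0606 0.062 ]
old [239.1 144.3] [ 0.6419 -0.0014  0.062 ]
bl [208.3 134.6] [0.6804 0.1013 0.043 ]
br [254.6 142.1] [ 0.6546 -0.0514  0.043 ]
fixed [335.9 174.7] [ 0.5512 -0.324   0.008 ]
sprung [361.6 211.9] [ 0.4262 -0.4052  0.008 ]
barcol [355.6 202.1] [ 0.4581 -0.3854  0.012 ]
new [133.6 198.9] [0.4664 0.3356 0.052 ]
empty [119.6 188.1] [0.5014 0.3828 0.05  ]
loupe [147.4 213.1] [0.4204 0.2889 0.054 ]
```

```bash
cat >> h.py <<'E'
from scipy.spatial.transform import Rotation as Rn
def pose():
    s=manip.get_state(); q=s['eef_rot']; return np.array(s['ee_pos']),Rn.from_quat([q[1],q[2],q[3],q[0]]).as_matrix(),s
def tgtR(th): # tool x at world angle th deg, z down
    c,s_=np.cos(np.radians(th)),np.sin(np.radians(th)); return np.array([[c,s_,0],[s_,-c,0],[0,0,-1.]])
def plan(p,th,n,claw,dec=3,start=None):
    """rows from current pose to p, tool-x angle th, straight in n rows; level at end"""
    p0,R0,_=pose() if start is None else (np.array(start[0],float),tgtR(start[1]),0)
    w=Rn.from_matrix(R0.T@tgtR(th)).as_rotvec()
    st=np.round(w/n/(np.pi/2),dec); dR=Rn.from_rotvec(st*np.pi/2).as_matrix()
    c=p0.copy();R=R0.copy();rows=[]
    for i in range(n):
        d=R.T@(p0+(np.array(p)-p0)*(i+1)/n-c); d=np.round(d/.1,dec); c=c+R@d*.1; R=R@dR
        rows.append([[round(float(x),dec)+0. for x in d],[round(float(x),dec)+0. for x in st],claw])
    print(str(rows).replace(' ',''))
    print('end',c.round(4),'th',round(np.degrees(np.arctan2(R[1,0],R[0,0])),2),'perrow mm/deg',round(1000*np.linalg.norm(np.array(p)-p0)/n,1),round(np.degrees(np.linalg.norm(w))/n,2))
def st():
    p,R,s=pose(); print('t',round(s['time_s'],2),'p',p.round(4),'th',round(np.degrees(np.arctan2(R[1,0],R[0,0])),2),'tilt',round(np.degrees(np.arccos(-R[2,2])),2),'F',np.round(s['force'],1),'gap',round(s['finger_gap']*93,1),'q',np.round(s['joint_pos'],2))
E
python3 - <<'E'
from h import *
import pickle
st()
w=pickle.load(open('wrist0.pkl','rb')); p,R,s=pose()
o=-w['R'].T@w['t']
cp=R.T@(o-p); cR=w['R']@R
print(cp.round(4)); print(cR.round(4)); np.savez('wc.npz',cp=cp,cR=cR)
def vw(pt,th,P):
    Rt=tgtR(th); q=w['K']@(cR@Rt.T@(np.array(P)-np.array(pt))-cR@cp); return (q[:2]/q[2]).round(0)
pts={'cupL':(.562,.115,.042),'cupR':(.54,-.024,.042),'old':(.642,-.0015,.062),'mate':(.653,.06,.062),'bl':(.68,.1,.043),'br':(.655,-.05,.043)}
for pt,th in [((.52,.03,.25),-9.5),((.7,.02,.25),170.5),((.56,.03,.28),-9.5)]:
    print(pt,th,{k:vw(pt,th,P) for k,P in pts.items()})
plan((.55,.02,.25),-9.5,20,1)
E
```

```text
t 0.15 p [ 0.1714 -0.7041  0.218 ] th 13.68 tilt 0.06 F [ 0.1 -0.6 -0. ] gap 93.1 q [ 1.26  0.6  -0.    1.6   0.    0.94 -0.08]
[ 0.0763 -0.0009 -0.1649]
[[ 1.100e-03  1.000e+00  1.200e-03]
 [-9.622e-01  1.400e-03 -2.723e-01]
 [-2.723e-01 -9.000e-04  9.622e-01]]
(0.52, 0.03, 0.25) -9.5 {'cupL': array([187., 149.]), 'cupR': array([292., 148.]), 'old': array([264.,  67.]), 'mate': array([211.,  66.]), 'bl': array([176.,  51.]), 'br': array([302.,  51.])}
(0.7, 0.02, 0.25) 170.5 {'cupL': array([314.,  46.]), 'cupR': array([197.,  47.]), 'old': array([230., 130.]), 'mate': array([281., 131.]), 'bl': array([312., 145.]), 'br': array([197., 145.])}
(0.56, 0.03, 0.28) -9.5 {'cupL': array([198., 173.]), 'cupR': array([293., 173.]), 'old': array([268., 103.]), 'mate': array([221., 103.]), 'bl': array([189.,  88.]), 'br': array([302.,  88.])}
[[[0.27,-0.307,-0.016],[0.0,0.0,0.013],1],[[0.263,-0.312,-0.015],[0.0,0.0,0.013],1],[[0.257,-0.318,-0.016],[0.0,0.0,0.013],1],[[0.25,-0.323,-0.016],[0.0,0.0,0.013],1],[[0.244,-0.328,-0.016],[0.0,0.0,0.013],1],[[0.236,-0.333,-0.015],[0.0,0.0,0.013],1],[[0.23,-0.338,-0.016],[0.0,0.0,0.013],1],[[0.224,-0.342,-0.016],[0.0,0.0,0.013],1],[[0.216,-0.347,-0.015],[0.0,0.0,0.013],1],[[0.209,-0.351,-0.016],[0.0,0.0,0.013],1],[[0.201,-0.355,-0.016],[0.0,0.0,0.013],1],[[0.195,-0.359,-0.015],[0.0,0.0,0.013],1],[[0.187,-0.364,-0.016],[0.0,0.0,0.013],1],[[0.179,-0.367,-0.016],[0.0,0.0,0.013],1],[[0.172,-0.37,-0.016],[0.0,0.0,0.013],1],[[0.165,-0.374,-0.015],[0.0,0.0,0.013],1],[[0.157,-0.377,-0.016],[0.0,0.0,0.013],1],[[0.149,-0.381,-0.016],[0.0,0.0,0.013],1],[[0.141,-0.383,-0.015],[0.0,0.0,0.013],1],[[0.133,-0.386,-0.016],[0.0,0.0,0.013],1]]
end [0.55 0.02 0.25] th -9.72 perrow mm/deg 40.9 1.16
```

>>> {"name": "jog_arm", "arguments": {"targets": [[[0.32,-0.27,0],[0,0,0],1],[[0.32,-0.27,0],[0,0,0],1],[[0.32,-0.27,0],[0,0,0],1],[[0.32,-0.27,0],[0,0,0],1],[[0.32,-0.27,0],[0,0,0],1],[[0.32,-0.27,0],[0,0,0],1],[[0.32,-0.27,0],[0,0,0],1],[[0.32,-0.27,0],[0,0,0],1],[[0.32,-0.27,0],[0,0,0],1],[[0.32,-0.27,0],[0,0,0],1]]}}

```text
time_s: 1.15
ee_pos: [0.4192, -0.3649, 0.2186]
eef_rot: [-0.0, 0.993, 0.119, -0.0]
force: [0.5, -1.5, -0.5]
finger_gap: 1.0
```

```bash
python3 - <<'E'
from h import *
import pickle
st(); c=cap('wrist','w1.png'); pickle.dump(c,open('w1.pkl','wb'));st()
plan((.55,.02,.25),-9.5,10,1,2)
E
```

```text
t 1.15 p [ 0.4192 -0.3649  0.2186] th 13.68 tilt 0.01 F [ 0.5 -1.5 -0.5] gap 93.0 q [ 0.64  0.4  -0.03  1.99  0.02  0.76 -0.74]
t 1.2 p [ 0.4242 -0.3583  0.2185] th 14.13 tilt 0.23 F [ 3.5  4.7 -0.7] gap 92.4 q [ 0.63  0.4  -0.04  1.99  0.02  0.76 -0.74]
[[[0.21,-0.34,-0.03],[0.0,0.0,0.03],1],[[0.2,-0.34,-0.03],[0.0,0.0,0.03],1],[[0.18,-0.36,-0.03],[0.0,0.0,0.03],1],[[0.17,-0.36,-0.03],[0.0,0.0,0.03],1],[[0.15,-0.37,-0.03],[0.0,0.0,0.03],1],[[0.13,-0.38,-0.03],[0.0,0.0,0.03],1],[[0.11,-0.38,-0.03],[0.0,0.0,0.03],1],[[0.09,-0.39,-0.03],[0.0,0.0,0.03],1],[[0.08,-0.39,-0.03],[0.0,0.0,0.03],1],[[0.06,-0.4,-0.03],[0.0,0.0,0.03],1]]
end [0.5505 0.0204 0.2501] th -12.87 perrow mm/deg 40.0 2.36
```

View pics/w1.png

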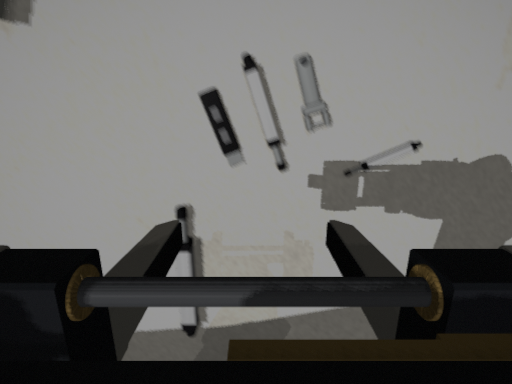

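>>> {"name": "jog_arm", "arguments": {"targets": [[[0.22,-0.34,-0.03],[0,0,0.03],1],[[0.2,-0.35,-0.03],[0,0,0.03],1],[[0.18,-0.36,-0.03],[0,0,0.03],1],[[0.17,-0.36,-0.03],[0,0,0.03],1],[[0.15,-0.37,-0.03],[0,0,0.03],1],[[0.13,-0.38,-0.03],[0,0,0.03],1],[[0.11,-0.38,-0.03],[0,0,0.03],1],[[0.09,-0.39,-0.03],[0,0,0.03],1],[[0.08,-0.39,-0.03],[0,0,0.02],1],[[0.06,-0.4,-0.03],[0,0,0.02],1]]}}

```text
time_s: 2.2
ee_pos: [0.5483, 0.0142, 0.2487]
eef_rot: [0.0, 0.995, -0.101, -0.0]
force: [1.0, 0.9, 0.5]
finger_gap: 1.0
```

>>> {"name": "jog_arm", "arguments": {"targets": [[[0,0,0],[0,0,0],1],[[0,0,0],[0,0,0],1],[[0,0,0],[0,0,0],0.1]]}}

```text
time_s: 2.5
ee_pos: [0.5475, 0.0116, 0.2484]
eef_rot: [0.0, 0.995, -0.101, -0.0]
force: [-0.7, -1.2, -0.6]
finger_gap: 0.953
```

```bash
python3 - <<'E'
from h import *
import pickle
st(); c=cap('wrist','w2.png'); pickle.dump(c,open('w2.pkl','wb'));st()
f=c['frame'][0:260,130:390]; cv2.imwrite('pics/w2c.png',cv2.cvtColor(cv2.resize(np.clip(f*1.4,0,255).astype('u1'),None,fx=2.25,fy=2.25,interpolation=cv2.INTER_CUBIC),cv2.COLOR_RGB2BGR))
E
```

```text
t 2.5 p [0.5475 0.0116 0.2484] th -11.57 tilt 0.06 F [-0.7 -1.2 -0.6] gap 88.6 q [-0.13  0.35  0.01  1.97 -0.    0.82 -1.9 ]
t 2.55 p [0.5475 0.0113 0.2484] th -11.62 tilt 0.05 F [-0.5 -0.  -0.1] gap 85.2 q [-0.13  0.35  0.01  1.97 -0.    0.82 -1.9 ]
```

View pics/w2c.png

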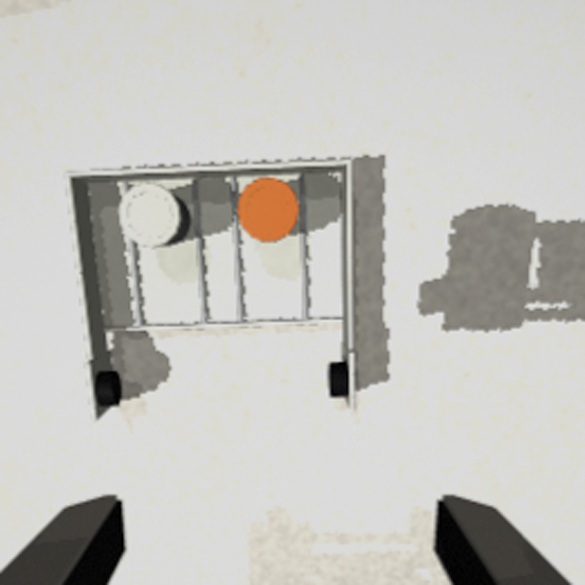

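```bash
python3 - <<'E'
from h import *
import pickle
c=pickle.load(open('w2.pkl','rb'))
g=lambda x,y,z:ray(c,130+(x+.5)/2.25-.5,(y+.5)/2.25-.5,z)
f=c['frame'].astype(int)
m=((f[...,0]-f[...,2]>60)).astype('u1'); m[250:]=0
n,l,s,ce=cv2.connectedComponentsWithStats(m); i=1+np.argmax(s[1:,4]); (ex,ey),r=cv2.minEnclosingCircle(np.argwhere(l==i)[:,::-1].astype('f4'))
print('old',s[i],ce[i],ray(c,*ce[i],.062).round(4), 2*r)
g2=cv2.cvtColor(c['frame'],cv2.COLOR_RGB2GRAY); k=(g2<35).astype('u1'); k[:140]=0;k[200:]=0
n,l,s,ce=cv2.connectedComponentsWithStats(k)
for i in range(1,n):
  if s[i,4]>30: print('cup?',s[i],ce[i],ray(c,*ce[i],.04).round(4))
def ang(a,b): d=b-a; return np.degrees(np.arctan2(d[1],d[0]))
P=lambda *a:print(a[0],g(*a[1:]).round(4))
bl,br=g(72,176,.043),g(351,161,.043); print('back',bl.round(4),br.round(4),ang(br,bl)-90, np.linalg.norm(bl-br))
a,b=g(105,330,.015),g(345,319,.015); print('lip',a.round(4),b.round(4),ang(b,a)-90,np.linalg.norm(a-b))
for x,y in ((136,250),(204,250),(239,250),(305,250)): P('wire',x,y,.014)
P('mate',151,214,.062)
E
```

```text
old [236  79  27  28 598] [248.68060201  92.58026756] [ 6.437e-01 -5.000e-04  6.200e-02] 28.16045570373535
cup? [451 150  46  48 703] [472.51635846 172.72403983] [ 0.4831 -0.2781  0.04  ]
cup? [277 161   8  15 114] [280.47368421 168.34210526] [ 0.5413 -0.0228  0.04  ]
cup? [172 165  12  16 165] [177.47272727 172.0969697 ] [0.5642 0.1156 0.04  ]
back [0.6831 0.1013 0.043 ] [ 0.66  -0.05   0.043] -8.65560964647922 0.15310899369051387
lip [0.5965 0.1149 0.015 ] [ 0.5731 -0.0344  0.015 ] -8.908366754799118 0.1511009128845213
wire [0.6395 0.0833 0.014 ]
wire [0.6312 0.0427 0.014 ]
wire [0.627  0.0217 0.014 ]
wire [ 0.6189 -0.0177  0.014 ]
mate [0.6536 0.0605 0.062 ]
```

```bash
python3 - <<'E'
from h import *
plan((.6437,-.0005,.12),-9.2,6,-.05,2)
E
```

```text
[[[0.16,-0.01,0.21],[0.0,0.0,0.0],-0.05],[[0.16,-0.02,0.22],[0.0,0.0,0.0],-0.05],[[0.16,-0.01,0.21],[0.0,0.0,0.0],-0.05],[[0.16,-0.01,0.22],[0.0,0.0,0.0],-0.05],[[0.17,-0.02,0.21],[0.0,0.0,0.0],-0.05],[[0.16,-0.01,0.21],[0.0,0.0,0.0],-0.05]]
end [ 6.440e-01 -4.000e-04  1.204e-01] th -11.62 perrow mm/deg 26.8 0.4
```

Rotation needed: 2.4° → −0.027 in total.

>>> {"name": "jog_arm", "arguments": {"targets": [[[0.16,-0.01,0.21],[0,0,-0.027],-0.05],[[0.16,-0.01,0.22],[0,0,0],-0.05],[[0.16,-0.01,0.21],[0,0,0],-0.05],[[0.16,-0.01,0.22],[0,0,0],-0.05],[[0.17,-0.02,0.21],[0,0,0],-0.05],[[0.16,-0.01,0.21],[0,0,0],-0.05],[[0,0,0],[0,0,0],-0.05],[[0,0,0],[0,0,0],-0.05],[[0,0,0],[0,0,0],-0.05]]}}

```text
time_s: 3.45
ee_pos: [0.6444, 0.003, 0.1216]
eef_rot: [0.0, 0.997, -0.08, 0.0]
force: [-0.5, -0.5, -0.3]
finger_gap: 0.477
```

```bash
python3 - <<'E'
from h import *
st(); c=cap('wrist','w3.png')
f=c['frame'].astype(int)
m=((f[...,0]-f[...,2]>60)&(f[...,0]>1.7*f[...,1])).astype('u1')
n,l,s,ce=cv2.connectedComponentsWithStats(m); i=1+np.argmax(s[1:,4])
print('old',s[i],ce[i],ray(c,*ce[i],.062).round(4))
E
```

```text
t 3.45 p [0.6444 0.003  0.1216] th -9.14 tilt 0.03 F [-0.5 -0.5 -0.3] gap 44.3 q [-0.09  0.61 -0.    1.87  0.    0.65 -1.83]
old [ 242  186   37   35 1015] [259.54876847 202.77931034] [ 0.6451 -0.0007  0.062 ]
```

View pics/w3.png

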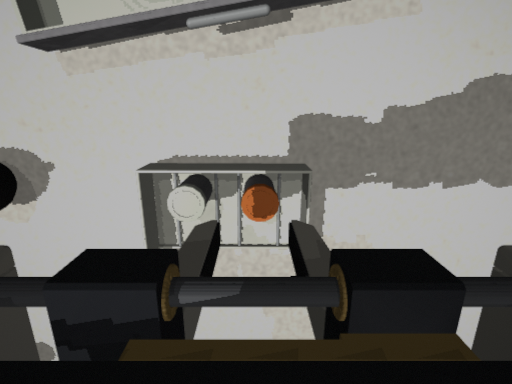

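>>> {"name": "jog_arm", "arguments": {"targets": [[[0,0.036,0.2],[0,0,0],-0.05],[[0,0,0.2],[0,0,0],-0.05],[[0,0,0.2],[0,0,0],-0.05],[[0,0,0.2],[0,0,0],-0.05],[[0,0,0.19],[0,0,0],-0.05],[[0,0,0],[0,0,0],-0.05],[[0,0,0],[0,0,0],-0.05]]}}

```text
time_s: 4.2
ee_pos: [0.6443, 0.0003, 0.0226]
eef_rot: [-0.0, 0.997, -0.079, 0.0]
force: [0.6, 0.4, 0.1]
finger_gap: 0.475
```

>>> {"name": "jog_arm", "arguments": {"targets": [[[0,0,0],[0,0,0],-1],[[0,0,0],[0,0,0],-1],[[0,0,0],[0,0,0],-1],[[0,0,0],[0,0,0],-1],[[0,0,0],[0,0,0],-1]]}}

```text
time_s: 4.7
ee_pos: [0.6449, 0.0001, 0.0227]
eef_rot: [-0.0, 0.997, -0.079, 0.001]
force: [-1.0, -0.4, 7.5]
finger_gap: 0.333
```

>>> {"name": "jog_arm", "arguments": {"targets": [[[0,0,-0.04],[0,0,0],-1],[[0,0,0],[0,0,0],-1],[[-0.09,0.005,0],[0,0,0],-1],[[-0.12,0.005,0],[0,0,0],-1],[[-0.12,0,0],[0,0,0],-1],[[-0.11,0,0],[0,0,0],-1],[[0,0,0],[0,0,0],-1],[[0,0,0],[0,0,0],-1],[[0,0,0],[0,0,0],-1]]}}

```text
time_s: 5.6
ee_pos: [0.6012, 0.0062, 0.0257]
eef_rot: [-0.0, 0.997, -0.079, 0.0]
force: [-0.1, -0.0, -0.4]
finger_gap: 0.334
```

```bash
python3 - <<'E'
from h import *
st(); c=cap('wrist','w4.png')
E
```

```text
t 5.6 p [0.6012 0.0062 0.0257] th -9.08 tilt 0.04 F [-0.1 -0.  -0.4] gap 31.1 q [-0.1   0.72 -0.    2.02  0.01  0.4  -1.84]
```

View pics/w4.png

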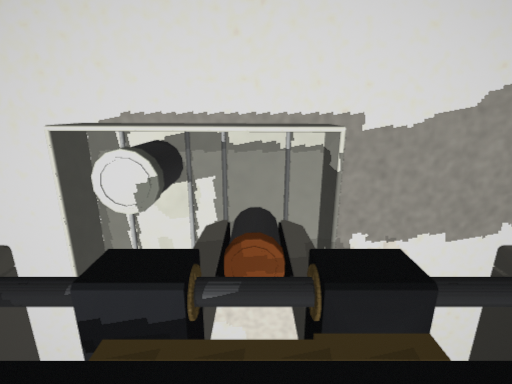

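>>> {"name": "jog_arm", "arguments": {"targets": [[[0,0.008,0.015],[0,0,0],-1],[[0,0,0.018],[0,0,0],-1],[[0,0,0],[0,0,0],-1],[[0,0,0],[0,0,0],-0.05],[[0,0,0],[0,0,0],-0.05],[[0,0,0],[0,0,0],-0.05],[[0,0,0],[0,0,0],-0.05]]}}

```text
time_s: 6.35
ee_pos: [0.6004, 0.0054, 0.0221]
eef_rot: [0.0, 0.997, -0.079, -0.0]
force: [-0.5, -0.4, -0.1]
finger_gap: 0.473
```

>>> {"name": "jog_arm", "arguments": {"targets": [[[0,0,-0.1],[0,0,0],-0.05],[[0,0,-0.25],[0,0,0],-0.05],[[0,0,-0.35],[0,0,0],-0.05],[[-0.1,0,-0.4],[0,0,0],-0.05],[[-0.2,0,-0.4],[0,0,0],0.1],[[-0.2,0,-0.4],[0,0,0],0.1],[[0,0,0],[0,0,0],0.1],[[0,0,0],[0,0,0],0.1],[[0,0,0],[0,0,0],0.1]]}}

```text
time_s: 7.25
ee_pos: [0.5511, 0.0133, 0.2118]
eef_rot: [0.0, 0.997, -0.079, -0.0]
force: [-0.7, 0.2, 0.4]
finger_gap: 0.548
```

```bash
python3 - <<'E'
from h import *
import pickle
st(); c=cap('wrist','w5.png'); pickle.dump(c,open('w5.pkl','wb'))
f=c['frame'].astype(int)
m=((f[...,0]-f[...,2]>60)&(f[...,0]>1.7*f[...,1])).astype('u1')
n,l,s,ce=cv2.connectedComponentsWithStats(m); i=1+np.argmax(s[1:,4])
P=ray(c,*ce[i],.062); ex=np.array([.987,-.16]);ey=np.array([.16,.987])
print('old',s[i],ce[i],P.round(4),'rack',ex@P[:2]-.592,ey@P[:2]-.133)
E
```

```text
t 7.25 p [0.5511 0.0133 0.2118] th -9.09 tilt 0.03 F [-0.7  0.2  0.4] gap 51.0 q [-0.13  0.4  -0.    2.01  0.    0.74 -1.86]
old [242 121  27  29 615] [255.0097561  135.28130081] [0.6004 0.0054 0.062 ] rack -0.00031809975507257615 -0.03160488334278627
```

View pics/w5.png

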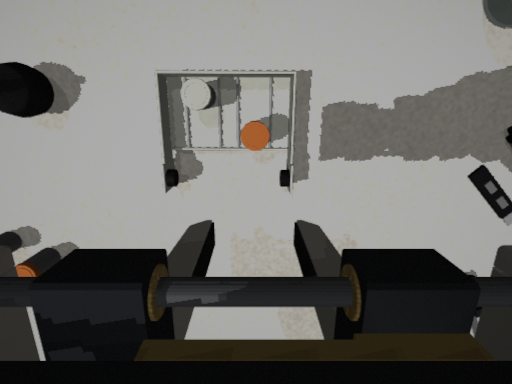

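```bash
python3 - <<'E'
from h import *
import pickle
c=pickle.load(open('w5.pkl','rb')); g=cv2.cvtColor(c['frame'],cv2.COLOR_RGB2GRAY).astype(int)
print('cols lip');
for u in (200,230,278): print(u,g[140:160,u])
for v in (90,120): print('row',v,g[v,160:300])
print('back',g[60:84,230])
print(g[178,160:185],g[178,275:300]); print(g[165:195,172],g[165:195,284])
ex=np.array([np.cos(np.radians(-9.1)),np.sin(np.radians(-9.1))]);ey=np.array([-ex[1],ex[0]])
def rk(u,v,z): P=ray(c,u,v,z); return (ex@P[:2]).round(4),(ey@P[:2]).round(4)
print(rk(255,135.3,.062))
for u in (200,230,278): print('lip',rk(u,149,.015))
k=(g<45).astype('u1'); k[:160]=0;k[200:]=0
n,l,s,ce=cv2.connectedComponentsWithStats(k)
for i in range(1,n):
  if 30<s[i,4]<400: print(s[i],ce[i],rk(*ce[i],.04))
E
```

```text
cols lip
200 [173 173 173 173 173 173 156 104 150 165 146 162 160 162 172 173 173 173
 173 174]
230 [173 173 173 173 172 172 161 113 133 166 148 160 161 164 173 172 172 172
 172 173]
278 [173 172 173 173 173 173 169 142 117 171 164 165 164 167 173 174 173 173
 173 173]
row 90 [ 54  53  54  54  54  53  54  85  88  82  82  82  90  97  98  99  99  99
 100 100 137 164 171 171 158 164 170 171 171 170 171 170 171 171 170 171
 171 171 171 171 171 171 171 171 171 171 167 169 171 142  85  36  26  40
  79  97 100  82  75  74  91 101 102 102 103 102 102  94  91  95 102 104
 104 104 104 103  81  76  73  83  98 151 171 166 164 167 170 171 171 171
 171 171 171 172 172 172 172 168 165 166 165 168 170 170 171 171 171 172
 172 146 144 122 102 148 166 167 167 171 172 172 172 172 172 171 172 172
 172 171 168 142 105  89  88 146 170 129  97 101 102 103]
row 120 [149  92  54  56  55  55  55  55  54  72  80  80  80  80  86  95  97  96
  97  97  97  97  97  98  98 151 158 132  90  88 151 172 172 172 172 172
 172 172 172 167 163 162 162 163 163 164 164 163 163 163 162 161 161 161
 163 162 162 163 143 135 11
[... 536 characters left out ...]
73 172 172 115  34  17  17  18  18  18  18  17  16  19 140 173 127
  85  96 103 103 103 102 103]
[ 57  58  57  51  25   5   6   9  12  10  16  15  19  23  25  26  22  19
  16  13  17  63 131 167 173 173 173 174 173 173] [173 173 173 173 151   5   5   6   8  12  14  16  17  18  20  20  18  17
  16  15  11  88 166 168 167 165 165 168 173 172]
(np.float64(0.5919), np.float64(0.1003))
lip (np.float64(0.5705), np.float64(0.1711))
lip (np.float64(0.5706), np.float64(0.1324))
lip (np.float64(0.5707), np.float64(0.0704))
[165 169  14  18 211] [171.39810427 177.25118483] (np.float64(0.5389), np.float64(0.2034))
[280 169  10  17 148] [284.83783784 177.4527027 ] (np.float64(0.5389), np.float64(0.0633))
```

```bash
python3 - <<'E'
from h import *
plan((.433,.298,.20),49,10,-.05,2)
E
```

```text
[[[-0.16,-0.26,0.01],[0.0,0.0,-0.06],-0.05],[[-0.14,-0.28,0.01],[0.0,0.0,-0.06],-0.05],[[-0.11,-0.29,0.01],[0.0,0.0,-0.06],-0.05],[[-0.08,-0.29,0.02],[0.0,0.0,-0.06],-0.05],[[-0.05,-0.31,0.01],[0.0,0.0,-0.06],-0.05],[[-0.03,-0.3,0.01],[0.0,0.0,-0.06],-0.05],[[0.01,-0.31,0.01],[0.0,0.0,-0.06],-0.05],[[0.03,-0.31,0.01],[0.0,0.0,-0.06],-0.05],[[0.06,-0.3,0.01],[0.0,0.0,-0.06],-0.05],[[0.09,-0.3,0.01],[0.0,0.0,-0.06],-0.05]]
end [0.4324 0.2981 0.2005] th 44.91 perrow mm/deg 30.8 5.81
```

>>> {"name": "jog_arm", "arguments": {"targets": [[[-0.16,-0.26,0.01],[0,0,-0.06],-0.05],[[-0.14,-0.28,0.01],[0,0,-0.06],-0.05],[[-0.11,-0.29,0.01],[0,0,-0.06],-0.05],[[-0.08,-0.29,0.02],[0,0,-0.06],-0.05],[[-0.05,-0.31,0.01],[0,0,-0.06],-0.05],[[-0.03,-0.3,0.01],[0,0,-0.06],-0.05],[[0.01,-0.31,0.01],[0,0,-0.06],-0.05],[[0.03,-0.31,0.01],[0,0,-0.07],-0.05],[[0.06,-0.3,0.01],[0,0,-0.07],-0.05],[[0.09,-0.3,0.01],[0,0,-0.08],-0.05]]}}

```text
time_s: 8.3
ee_pos: [0.4306, 0.2985, 0.1998]
eef_rot: [0.0, 0.911, 0.413, -0.001]
force: [0.4, -0.3, -0.3]
finger_gap: 0.474
```

>>> {"name": "jog_arm", "arguments": {"targets": [[[0,0,0],[0,0,0],-0.05],[[0,0,0],[0,0,0],-0.05],[[0,0,0],[0,0,0],-0.05]]}}

```text
time_s: 8.6
ee_pos: [0.4316, 0.2965, 0.2004]
eef_rot: [0.0, 0.912, 0.41, -0.001]
force: [-0.2, 0.0, -0.4]
finger_gap: 0.476
```

```bash
python3 - <<'E'
from h import *
import pickle
st(); c=cap('wrist','w6.png'); pickle.dump(c,open('w6.pkl','wb'))
f=c['frame'].astype(int)
m=((f[...,0]-f[...,2]>60)&(f[...,0]>1.7*f[...,1])).astype('u1')
n,l,s,ce=cv2.connectedComponentsWithStats(m)
for i in range(1,n):
  if s[i,4]>100:print('new',s[i],ce[i],ray(c,*ce[i],.052).round(4))
P=ray(c,*ce[1+np.argmax(s[1:,4])],.052); plan((P[0],P[1],.10),48,5,-.05,2)
E
```

```text
t 8.6 p [0.4316 0.2965 0.2004] th 48.37 tilt 0.11 F [-0.2  0.  -0.4] gap 44.3 q [-0.48  0.4  -0.3   2.06  0.18  0.71 -1.63]
new [240 117  28  29 622] [253.73472669 131.45176849] [0.4676 0.3381 0.052 ]
[[[0.11,0.0,0.2],[0.0,0.0,0.0],-0.05],[[0.11,0.0,0.2],[0.0,0.0,0.0],-0.05],[[0.11,-0.01,0.2],[0.0,0.0,0.0],-0.05],[[0.11,0.0,0.2],[0.0,0.0,0.0],-0.05],[[0.11,0.0,0.21],[0.0,0.0,0.0],-0.05]]
end [0.4674 0.338  0.0996] th 48.36 perrow mm/deg 22.9 0.07
```

View pics/w6.png

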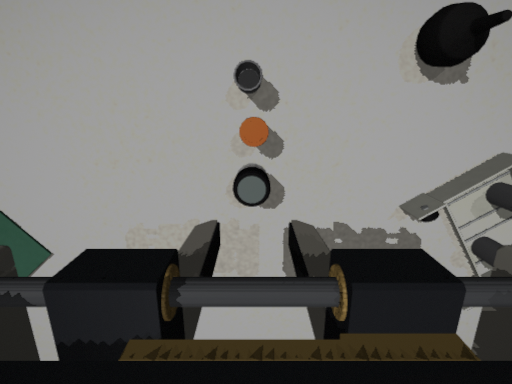

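>>> {"name": "jog_arm", "arguments": {"targets": [[[0.11,0,0.2],[0,0,0],-0.05],[[0.11,0,0.2],[0,0,0],-0.05],[[0.11,-0.01,0.2],[0,0,0],-0.05],[[0.11,0,0.2],[0,0,0],-0.05],[[0.11,0,0.2],[0,0,0],-0.05],[[0,0,0],[0,0,0],-0.05],[[0,0,0],[0,0,0],-0.05],[[0,0,0],[0,0,0],-0.05]]}}

```text
time_s: 9.45
ee_pos: [0.4671, 0.3388, 0.1022]
eef_rot: [0.0, 0.912, 0.41, 0.0]
force: [0.2, -0.3, 1.2]
finger_gap: 0.474
```

>>> {"name": "jog_arm", "arguments": {"targets": [[[0,0,0.2],[0,0,0],-0.05],[[0,0,0.25],[0,0,0],-0.05],[[0,0,0.25],[0,0,0],-0.05],[[0,0,0.19],[0,0,0],-0.05],[[0,0,0],[0,0,0],-0.05],[[0,0,0],[0,0,0],-0.05],[[0,0,0],[0,0,0],-1],[[0,0,0],[0,0,0],-1],[[0,0,0],[0,0,0],-1],[[0,0,0],[0,0,0],-1]]}}

```text
time_s: 10.45
ee_pos: [0.4676, 0.3397, 0.0134]
eef_rot: [-0.0, 0.912, 0.411, 0.001]
force: [-0.0, -0.6, 7.3]
finger_gap: 0.328
```

>>> {"name": "jog_arm", "arguments": {"targets": [[[0,0,0],[0,0,0],-1],[[0,0,-0.15],[0,0,0],-1],[[0,0,-0.3],[0,0,0],-1],[[0,0,-0.35],[0,0,0],-1],[[0,0,-0.35],[0,0,0],-1],[[0,0,-0.15],[0,0,0],-1],[[0,0,0],[0,0,0],-1]]}}

```text
time_s: 11.15
ee_pos: [0.4679, 0.3402, 0.1449]
eef_rot: [-0.001, 0.912, 0.411, 0.002]
force: [0.3, 0.1, -0.5]
finger_gap: 0.33
```

```bash
python3 - <<'E'
from h import *
st()
ex=np.array([np.cos(np.radians(-9.1)),np.sin(np.radians(-9.1))]);ey=np.array([-ex[1],ex[0]])
t=ex*(.592+.040)+ey*(.132-.032); print(t)
plan((t[0],t[1],.145),-9.1,11,-1,2)
E
```

```text
t 11.15 p [0.4679 0.3402 0.1449] th 48.49 tilt 0.26 F [ 0.3  0.1 -0.5] gap 30.7 q [-0.53  0.53 -0.28  2.    0.23  0.64 -1.69]
[ 0.63986133 -0.00121452]
[[[-0.13,0.32,0.0],[0.0,0.0,0.06],-1],[[-0.1,0.34,0.0],[0.0,0.0,0.06],-1],[[-0.06,0.34,0.0],[0.0,0.0,0.06],-1],[[-0.04,0.34,0.0],[0.0,0.0,0.06],-1],[[0.0,0.35,0.0],[0.0,0.0,0.06],-1],[[0.03,0.35,0.0],[0.0,0.0,0.06],-1],[[0.07,0.34,0.0],[0.0,0.0,0.06],-1],[[0.09,0.33,0.0],[0.0,0.0,0.06],-1],[[0.13,0.32,0.0],[0.0,0.0,0.06],-1],[[0.16,0.31,0.0],[0.0,0.0,0.06],-1],[[0.18,0.3,0.0],[0.0,0.0,0.06],-1]]
end [ 0.6395 -0.0013  0.1446] th -10.91 perrow mm/deg 34.8 5.24
```

>>> {"name": "jog_arm", "arguments": {"targets": [[[-0.13,0.32,0],[0,0,0.06],-1],[[-0.1,0.34,0],[0,0,0.06],-1],[[-0.06,0.34,0],[0,0,0.06],-1],[[-0.04,0.34,0],[0,0,0.06],-1],[[0,0.35,0],[0,0,0.06],-1],[[0.03,0.35,0],[0,0,0.06],-1],[[0.07,0.34,0],[0,0,0.06],-1],[[0.09,0.33,0],[0,0,0.06],-1],[[0.13,0.32,0],[0,0,0.06],-1],[[0.16,0.31,0],[0,0,0.05],-1]]}}

```text
time_s: 12.15
ee_pos: [0.6233, 0.0282, 0.1409]
eef_rot: [0.0, 0.999, -0.042, -0.001]
force: [0.2, 0.6, -1.3]
finger_gap: 0.33
```

>>> {"name": "jog_arm", "arguments": {"targets": [[[0.18,0.3,0],[0,0,0.05],-1],[[0,0,0],[0,0,0],-1],[[0,0,0],[0,0,0],-1],[[0,0,0],[0,0,0],-1]]}}

```text
time_s: 12.55
ee_pos: [0.6382, -0.0005, 0.1414]
eef_rot: [-0.0, 0.997, -0.078, -0.001]
force: [0.2, 1.1, -0.0]
finger_gap: 0.335
```

```bash
python3 - <<'E'
from h import *
st(); c=cap('wrist','w7.png')
plan((.6400,-.0012,.0325),-9.1,5,-1,3)
E
```

```text
t 12.55 p [ 6.382e-01 -5.000e-04  1.414e-01] th -8.98 tilt 0.1 F [ 0.2  1.1 -0. ] gap 31.1 q [-0.08  0.58 -0.02  1.87  0.01  0.69 -1.83]
[[[0.004,0.001,0.218],[0.0,0.0,0.0],-1],[[0.004,0.002,0.219],[0.0,0.0,0.0],-1],[[0.004,0.001,0.218],[0.0,0.0,0.0],-1],[[0.004,0.002,0.218],[0.0,0.0,0.0],-1],[[0.004,0.001,0.218],[0.0,0.0,0.0],-1]]
end [ 0.64   -0.0012  0.0325] th -8.95 perrow mm/deg 21.8 0.03
```

View pics/w7.png

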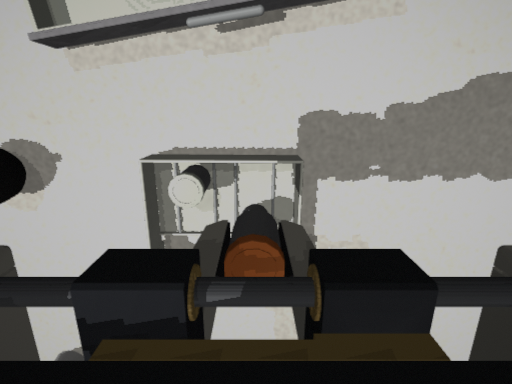

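>>> {"name": "jog_arm", "arguments": {"targets": [[[0.01,0.01,0.2],[0,0,0],-1],[[0.01,0,0.3],[0,0,0],-1],[[0.01,0,0.3],[0,0,0],-1],[[0,0,0.28],[0,0,0],-1],[[0,0,0],[0,0,0],-1],[[0,0,0.04],[0,0,0],-1],[[0,0,0.04],[0,0,0],-1],[[0,0,0],[0,0,0],-1],[[0,0,0],[0,0,0],-1]]}}

```text
time_s: 13.5
ee_pos: [0.6424, -0.0031, 0.0273]
eef_rot: [-0.0, 0.997, -0.079, 0.001]
force: [-0.3, 0.8, -0.6]
finger_gap: 0.331
```

>>> {"name": "jog_arm", "arguments": {"targets": [[[0,-0.01,0.02],[0,0,0],-1],[[0,0,0.02],[0,0,0],-1],[[0,0,0],[0,0,0],-1],[[0,0,0],[0,0,0],-1]]}}

```text
time_s: 13.9
ee_pos: [0.6426, -0.0024, 0.0232]
eef_rot: [0.0, 0.997, -0.079, 0.001]
force: [-1.1, -1.0, 7.4]
finger_gap: 0.326
```

>>> {"name": "jog_arm", "arguments": {"targets": [[[0,0,0],[0,0,0],-0.05],[[0,0,0],[0,0,0],-0.05],[[0,0,0],[0,0,0],-0.05],[[0,0,-0.1],[0,0,0],-0.05],[[0,0,-0.25],[0,0,0],-0.05],[[0,0,-0.4],[0,0,0],-0.05],[[-0.3,0,-0.3],[0,0,0],-0.05],[[-0.35,0,-0.3],[0,0,0],0.1],[[-0.25,0,-0.5],[0,0,0],0.1]]}}

```text
time_s: 14.8
ee_pos: [0.5524, 0.0118, 0.2023]
eef_rot: [0.0, 0.997, -0.079, -0.002]
force: [0.4, 0.6, 0.6]
finger_gap: 0.545
```

>>> {"name": "jog_arm", "arguments": {"targets": [[[0,0,0],[0,0,0],0.1],[[0,0,0],[0,0,0],0.1],[[0,0,0],[0,0,0],0.1]]}}

```text
time_s: 15.1
ee_pos: [0.556, 0.0115, 0.2017]
eef_rot: [0.0, 0.997, -0.079, -0.0]
force: [-0.6, -0.5, 1.0]
finger_gap: 0.552
```

```bash
python3 - <<'E'
from h import *
import pickle
st(); c=cap('wrist','w8.png'); pickle.dump(c,open('w8.pkl','wb'))
f=c['frame'].astype(int)
ex=np.array([np.cos(np.radians(-9.1)),np.sin(np.radians(-9.1))]);ey=np.array([-ex[1],ex[0]])
m=((f[...,0]-f[...,2]>60)&(f[...,0]>1.7*f[...,1])).astype('u1')
n,l,s,ce=cv2.connectedComponentsWithStats(m)
def rk(u,v,z): P=ray(c,u,v,z); return (ex@P[:2]).round(4)-.592,(ey@P[:2]).round(4)-.132
for i in range(1,n):
  if s[i,4]>100:print('lid',s[i],ce[i],rk(*ce[i],.062))
g=cv2.cvtColor(c['frame'],cv2.COLOR_RGB2GRAY)
k=(g<45).astype('u1'); k[:140]=0;k[215:]=0
n,l,s,ce=cv2.connectedComponentsWithStats(k)
for i in range(1,n):
  if 30<s[i,4]<400: print(s[i],ce[i],rk(s[i,0]+s[i,2]/2-.5,s[i,1]+s[i,3]/2-.5,.036))
E
```

```text
t 15.1 p [0.556  0.0115 0.2017] th -9.09 tilt 0.01 F [-0.6 -0.5  1. ] gap 51.3 q [-0.11  0.42 -0.02  2.01  0.01  0.72 -1.86]
lid [240  87  30  31 713] [254.81626928 101.68302945] (np.float64(0.0403), np.float64(-0.03230000000000001))
lid [240 126  29  30 658] [254.2674772 140.7887538] (np.float64(9.999999999998899e-05), np.float64(-0.03180000000000001))
[162 175  14  18 219] [168.62557078 183.25114155] (np.float64(-0.054300000000000015), np.float64(0.0728))
[280 175  10  18 155] [284.67741935 183.50967742] (np.float64(-0.054099999999999926), np.float64(-0.0688))
```

View pics/w8.png

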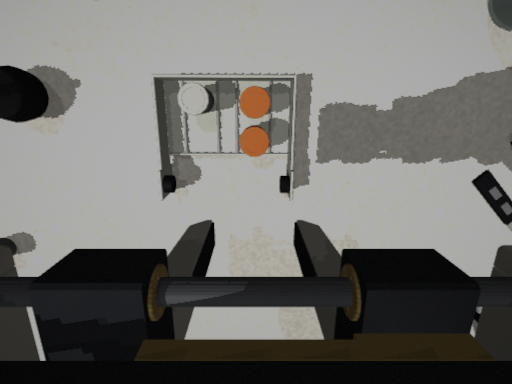

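```bash
python3 - <<'E'
from h import *
import pickle
c=pickle.load(open('w8.pkl','rb'))
ex=np.array([np.cos(np.radians(-9.1)),np.sin(np.radians(-9.1))]);ey=np.array([-ex[1],ex[0]])
def rk(u,v,z): P=ray(c,u,v,z); return (ex@P[:2]).round(4)-.592,(ey@P[:2]).round(4)-.132
for z in (.026,.036,.047): print(z,'L',rk(175.5,183.5,z),'R',rk(279.5,183.5,z),'Lo',rk(161.5,183.5,z),'Ro',rk(289.5,183.5,z))
cv2.imwrite('pics/w8c.png',cv2.cvtColor(cv2.resize(np.clip(c['frame'][160:215,145:310]*1.4,0,255).astype('u1'),None,fx=4.8,fy=4.8,interpolation=cv2.INTER_NEAREST),cv2.COLOR_RGB2BGR))
st()
# bar view pose
plan((.43,-.37,.2),33,13,.1,2)
E
```

```text
0.026 L (np.float64(-0.05679999999999996), np.float64(0.06709999999999999)) R (np.float64(-0.05669999999999997), np.float64(-0.0636)) Lo (np.float64(-0.05689999999999995), np.float64(0.0847)) Ro (np.float64(-0.056599999999999984), np.float64(-0.0762))
0.036 L (np.float64(-0.054300000000000015), np.float64(0.06420000000000001)) R (np.float64(-0.054099999999999926), np.float64(-0.0627)) Lo (np.float64(-0.054300000000000015), np.float64(0.08129999999999998)) Ro (np.float64(-0.054099999999999926), np.float64(-0.07490000000000001))
0.047 L (np.float64(-0.0514), np.float64(0.061)) R (np.float64(-0.05120000000000002), np.float64(-0.061700000000000005)) Lo (np.float64(-0.05149999999999999), np.float64(0.0776)) Ro (np.float64(-0.05120000000000002), np.float64(-0.07350000000000001))
t 15.15 p [0.5558 0.0115 0.2012] th -9.09 tilt 0.07 F [0.  0.2 1.1] gap 51.5 q [-0.11  0.42 -0.02  2.01  0.01  0.72 -1.86]
[[[-0.05,0.31,0.0],[0.0,0.0,-0.04],0.1],[[-0.07,0.3,0.0],[0.0,0.0,-0.04],0.1],[[-0.08,0.29,0.0],[0.0,0.0,-0.04],0.1],[[-0.11,0.29,0.0],[0.0,0.0,-0.04],0.1],[[-0.12,0.29,0.01],[0.0,0.0,-0.04],0.1],[[-0.14,0.27,0.0],[0.0,0.0,-0.04],0.1],[[-0.16,0.27,0.0],[0.0,0.0,-0.04],0.1],[[-0.18,0.25,0.0],[0.0,0.0,-0.04],0.1],[[-0.19,0.25,0.0],[0.0,0.0,-0.04],0.1],[[-0.2,0.23,0.0],[0.0,0.0,-0.04],0.1],[[-0.22,0.21,0.0],[0.0,0.0,-0.04],0.1],[[-0.23,0.21,0.0],[0.0,0.0,-0.04],0.1],[[-0.25,0.19,0.0],[0.0,0.0,-0.04],0.1]]
end [ 0.43   -0.3704  0.2004] th 37.71 perrow mm/deg 30.9 3.24
```

View pics/w8c.png

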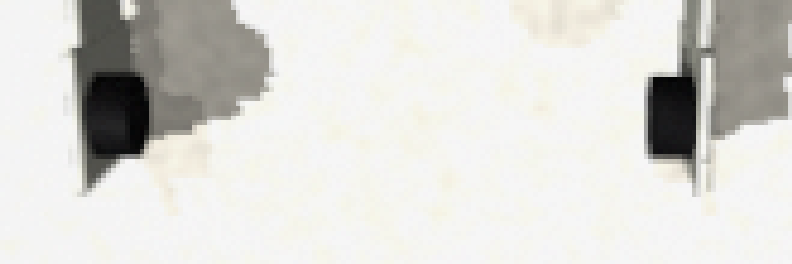

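```bash
python3 - <<'E'
from h import *
plan((.455,-.385,.2),33,13,.1,2)
E
```

```text
[[[-0.03,0.31,0.0],[0.0,0.0,-0.04],0.1],[[-0.05,0.31,0.0],[0.0,0.0,-0.04],0.1],[[-0.06,0.31,0.0],[0.0,0.0,-0.04],0.1],[[-0.09,0.3,0.0],[0.0,0.0,-0.04],0.1],[[-0.11,0.3,0.01],[0.0,0.0,-0.04],0.1],[[-0.12,0.29,0.0],[0.0,0.0,-0.04],0.1],[[-0.14,0.28,0.0],[0.0,0.0,-0.04],0.1],[[-0.16,0.27,0.0],[0.0,0.0,-0.04],0.1],[[-0.18,0.26,0.0],[0.0,0.0,-0.04],0.1],[[-0.19,0.25,0.0],[0.0,0.0,-0.04],0.1],[[-0.21,0.24,0.0],[0.0,0.0,-0.04],0.1],[[-0.22,0.22,0.0],[0.0,0.0,-0.04],0.1],[[-0.23,0.21,0.0],[0.0,0.0,-0.04],0.1]]
end [ 0.4552 -0.3846  0.2004] th 37.71 perrow mm/deg 31.5 3.24
```

>>> {"name": "jog_arm", "arguments": {"targets": [[[-0.03,0.31,0],[0,0,-0.04],0.1],[[-0.05,0.31,0],[0,0,-0.04],0.1],[[-0.06,0.31,0],[0,0,-0.04],0.1],[[-0.09,0.3,0],[0,0,-0.04],0.1],[[-0.11,0.3,0],[0,0,-0.04],0.1],[[-0.12,0.29,0],[0,0,-0.04],0.1],[[-0.14,0.28,0],[0,0,-0.04],0.1],[[-0.16,0.27,0],[0,0,-0.04],0.1],[[-0.18,0.26,0],[0,0,-0.03],0.1],[[-0.19,0.25,0],[0,0,-0.03],0.1]]}}

```text
time_s: 16.15
ee_pos: [0.477, -0.2944, 0.2004]
eef_rot: [-0.001, 0.976, 0.218, -0.001]
force: [0.1, 0.0, -0.6]
finger_gap: 0.547
```

>>> {"name": "jog_arm", "arguments": {"targets": [[[-0.21,0.24,0],[0,0,-0.03],0.1],[[-0.21,0.23,0],[0,0,-0.03],0.1],[[-0.22,0.22,0],[0,0,-0.03],0.1],[[0,0,0],[0,0,0],0.0],[[0,0,0],[0,0,0],-0.2],[[0,0,0],[0,0,0],-0.2]]}}

```text
time_s: 16.75
ee_pos: [0.4535, -0.3829, 0.201]
eef_rot: [-0.001, 0.958, 0.286, -0.0]
force: [-0.2, -0.1, 0.8]
finger_gap: 0.414
```

```bash
python3 - <<'E'
from h import *
import pickle
st(); c=cap('wrist','w9.png'); pickle.dump(c,open('w9.pkl','wb'))
f=c['frame'][0:240,130:390]; cv2.imwrite('pics/w9c.png',cv2.cvtColor(cv2.resize(np.clip(f*1.3,0,255).astype('u1'),None,fx=2.5,fy=2.5,interpolation=cv2.INTER_CUBIC),cv2.COLOR_RGB2BGR))
E
```

```text
t 16.75 p [ 0.4535 -0.3829  0.201 ] th 33.24 tilt 0.11 F [-0.2 -0.1  0.8] gap 38.5 q [ 0.74  0.47 -0.19  1.92  0.12  0.77 -0.51]
```

View pics/w9c.png

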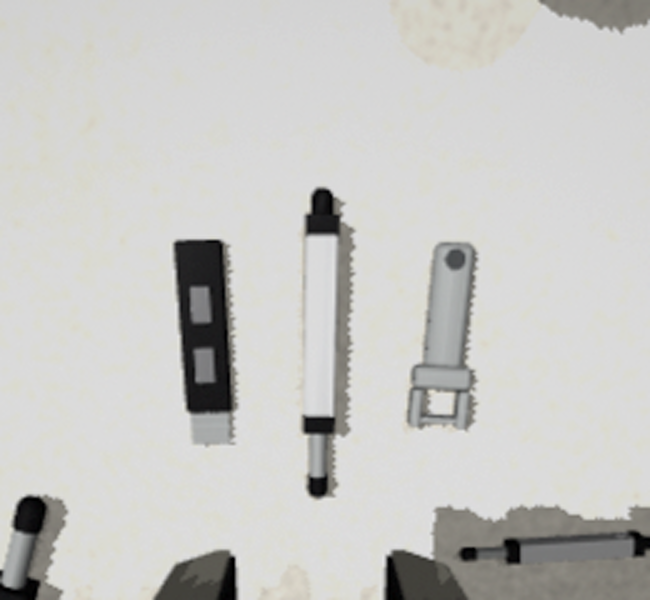

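```bash
python3 - <<'E'
from h import *
import pickle
c=pickle.load(open('w9.pkl','rb'))
g=lambda x,y,z:ray(c,130+(x+.5)/2.5-.5,(y+.5)/2.5-.5,z)
F,S=g(322,190,.008),g(318,497,.008); A,B=g(321.7,213,.016),g(319,433,.016)
print(F,S,np.linalg.norm(F-S)); print(A,B,np.linalg.norm(A-B))
d=F-S; print(np.degrees(np.arctan2(d[1],d[0]))); d=A-B; print(np.degrees(np.arctan2(d[1],d[0])))
e=(S-F)/np.linalg.norm(S-F); print('o from F',F+.065*e,'from S',S-.089*e,'mid tube',(A+B)/2)
E
```

```text
[ 0.55380913 -0.32212344  0.008     ] [ 0.42482708 -0.40511699  0.008     ] 0.1533763401411103
[ 0.5445264  -0.32798483  0.016     ] [ 0.45576584 -0.38519898  0.016     ] 0.10560254221793525
32.75927101720061
32.80541322895162
o from F [ 0.49914729 -0.35729562  0.008     ] from S [ 0.49967176 -0.35695815  0.008     ] mid tube [ 0.50014612 -0.35659191  0.016     ]
```

```bash
python3 - <<'E'
from h import *
plan((.4995,-.357,.08),32.8,5,-.35,2)
E
```

```text
[[[0.1,0.01,0.24],[0.0,0.0,0.0],-0.35],[[0.11,0.01,0.25],[0.0,0.0,0.0],-0.35],[[0.1,0.0,0.24],[0.0,0.0,0.0],-0.35],[[0.11,0.01,0.24],[0.0,0.0,0.0],-0.35],[[0.1,0.01,0.24],[0.0,0.0,0.0],-0.35]]
end [ 0.4992 -0.3573  0.0804] th 33.28 perrow mm/deg 26.5 0.1
```

>>> {"name": "jog_arm", "arguments": {"targets": [[[0.1,0.01,0.24],[0,0,0.005],-0.35],[[0.11,0.01,0.25],[0,0,0],-0.35],[[0.1,0,0.24],[0,0,0],-0.35],[[0.11,0.01,0.24],[0,0,0],-0.35],[[0.11,0,0.24],[0,0,0],-0.35],[[0,0,0],[0,0,0],-0.35],[[0,0,0],[0,0,0],-0.35],[[0,0,0],[0,0,0],-0.35]]}}

```text
time_s: 17.6
ee_pos: [0.4994, -0.3581, 0.0822]
eef_rot: [0.001, 0.959, 0.282, 0.0]
force: [0.2, -0.1, -0.0]
finger_gap: 0.326
```

```bash
python3 - <<'E'
from h import *
st();plan((.4995,-.357,.004),32.8,4,-.35,3)
E
```

```text
t 17.6 p [ 0.4994 -0.3581  0.0822] th 32.76 tilt 0.07 F [ 0.2 -0.1 -0. ] gap 30.3 q [ 0.63  0.64 -0.15  1.96  0.17  0.55 -0.63]
[[[0.002,-0.002,0.196],[0.0,0.0,0.0],-0.35],[[0.001,-0.003,0.195],[0.0,0.0,0.0],-0.35],[[0.002,-0.002,0.196],[0.0,0.0,0.0],-0.35],[[0.001,-0.003,0.195],[0.0,0.0,0.0],-0.35]]
end [ 0.4995 -0.357   0.004 ] th 32.76 perrow mm/deg 19.6 0.02
```

>>> {"name": "jog_arm", "arguments": {"targets": [[[0,-0.01,0.2],[0,0,0],-0.35],[[0,0,0.2],[0,0,0],-0.35],[[0,0,0.2],[0,0,0],-0.35],[[0,0,0.16],[0,0,0],-0.35],[[0,0,0],[0,0,0],-0.35],[[0,0,0],[0,0,0],-0.35]]}}

```text
time_s: 18.2
ee_pos: [0.4989, -0.3572, 0.0056]
eef_rot: [0.0, 0.959, 0.282, 0.0]
force: [-0.4, 0.8, 0.5]
finger_gap: 0.327
```

```bash
python3 - <<'E'
from h import *
st()
E
```

```text
t 18.2 p [ 0.4989 -0.3572  0.0056] th 32.75 tilt 0.02 F [-0.4  0.8  0.5] gap 30.4 q [ 0.6   0.76 -0.11  1.99  0.2   0.4  -0.66]
```

Down 3 mm more and close.

>>> {"name": "jog_arm", "arguments": {"targets": [[[0,0,0.025],[0,0,0],-0.35],[[0,0,0],[0,0,0],-0.35],[[0,0,0],[0,0,0],-1],[[0,0,0],[0,0,0],-1],[[0,0,0],[0,0,0],-1],[[0,0,0],[0,0,0],-1],[[0,0,0],[0,0,0],-1]]}}

```text
time_s: 18.9
ee_pos: [0.499, -0.357, 0.0028]
eef_rot: [0.0, 0.959, 0.282, 0.0]
force: [-1.1, -0.1, 5.0]
finger_gap: 0.169
```

```bash
python3 - <<'E'
from h import *
st()
E
```

```text
t 18.9 p [ 0.499  -0.357   0.0028] th 32.76 tilt 0.03 F [-1.1 -0.1  5. ] gap 15.7 q [ 0.6   0.76 -0.11  1.99  0.2   0.4  -0.66]
```

```bash
cat >> h.py <<'E'
PSI=-9.1; EX=np.array([np.cos(np.radians(PSI)),np.sin(np.radians(PSI))]);EY=np.array([-EX[1],EX[0]])
O=np.array([.5925,.133])
def r2w(x,y): return EX*(O[0]+x/1000)+EY*(O[1]+y/1000)
def w2r(P): return (np.array([EX@P[:2],EY@P[:2]])-O)*1000
def barpose(sx,sy,yaw,c):
    "TCP xy, th for sprung tip at rack (sx,sy) mm, yaw deg, compression c mm"
    th=PSI+90+yaw; u=np.array([np.cos(np.radians(th)),np.sin(np.radians(th))])
    return r2w(sx,sy)+u*(89-c-.4)/1000, th
def barnow():
    p,R,s=pose(); th=np.degrees(np.arctan2(R[1,0],R[0,0])); u=R[:2,0]
    o=p[:2]+.0004*u; print('bar: yaw',round(th-PSI-90,2),'o',w2r(o).round(1),'sprungfree',w2r(o-.089*u).round(1),'fixed',w2r(o+.065*u).round(1),'z',round(p[2]*1000+5.2,1),'F rack',(np.array([EX,EY])@np.array(s['force'][:2])).round(1),'Fz',round(s['force'][2],1))
E
python3 - <<'E'
from h import *
p,th=barpose(-57.8,-60,13,0); print(p,th)
plan((p[0],p[1],.105),th,13,-1,2,start=((.499,-.357,.105),32.76))
E
```

```text
[0.53348955 0.07590892] 93.9
[[[0.2,-0.27,0.0],[0.0,0.0,-0.05],-1],[[0.22,-0.24,0.0],[0.0,0.0,-0.05],-1],[[0.25,-0.23,0.0],[0.0,0.0,-0.05],-1],[[0.26,-0.22,0.0],[0.0,0.0,-0.05],-1],[[0.27,-0.19,0.0],[0.0,0.0,-0.05],-1],[[0.29,-0.16,0.0],[0.0,0.0,-0.05],-1],[[0.3,-0.15,0.0],[0.0,0.0,-0.05],-1],[[0.31,-0.12,0.0],[0.0,0.0,-0.05],-1],[[0.32,-0.1,0.0],[0.0,0.0,-0.05],-1],[[0.33,-0.07,0.0],[0.0,0.0,-0.05],-1],[[0.33,-0.04,0.0],[0.0,0.0,-0.05],-1],[[0.33,-0.02,0.0],[0.0,0.0,-0.05],-1],[[0.34,0.01,0.0],[0.0,0.0,-0.05],-1]]
end [0.5337 0.0763 0.105 ] th 91.26 perrow mm/deg 33.4 4.7
```

>>> {"name": "jog_arm", "arguments": {"targets": [[[0,0,-0.1],[0,0,0],-1],[[0,0,-0.3],[0,0,0],-1],[[0,0,-0.4],[0,0,0],-1],[[0,0,-0.22],[0,0,0],-1]]}}

```text
time_s: 19.3
ee_pos: [0.4993, -0.3571, 0.1074]
eef_rot: [0.001, 0.959, 0.282, 0.001]
force: [-0.3, -0.4, -1.1]
finger_gap: 0.168
```

Total turn −0.68; extra on the last rows.

>>> {"name": "jog_arm", "arguments": {"targets": [[[0.2,-0.27,0],[0,0,-0.05],-1],[[0.22,-0.24,0],[0,0,-0.05],-1],[[0.25,-0.23,0],[0,0,-0.05],-1],[[0.26,-0.22,0],[0,0,-0.05],-1],[[0.27,-0.19,0],[0,0,-0.05],-1],[[0.29,-0.16,0],[0,0,-0.05],-1],[[0.3,-0.15,0],[0,0,-0.05],-1],[[0.31,-0.12,0],[0,0,-0.05],-1],[[0.32,-0.1,0],[0,0,-0.05],-1],[[0.33,-0.07,0],[0,0,-0.05],-1]]}}

```text
time_s: 20.3
ee_pos: [0.5247, -0.0223, 0.1049]
eef_rot: [0.0, 0.777, 0.629, -0.0]
force: [-0.1, 0.1, -0.5]
finger_gap: 0.165
```

>>> {"name": "jog_arm", "arguments": {"targets": [[[0.33,-0.04,0],[0,0,-0.06],-1],[[0.33,-0.02,0],[0,0,-0.06],-1],[[0.34,0.01,0],[0,0,-0.06],-1],[[0,0,0],[0,0,0],-1],[[0,0,0],[0,0,0],-1],[[0,0,0],[0,0,0],-1]]}}

```text
time_s: 20.9
ee_pos: [0.5316, 0.0751, 0.1046]
eef_rot: [0.0, 0.683, 0.73, -0.001]
force: [0.7, -0.3, -0.8]
finger_gap: 0.167
```

```bash
python3 - <<'E'
from h import *
import pickle
st(); barnow(); c=cap('wrist','w10.png'); pickle.dump(c,open('w10.pkl','wb'))
p,th=barpose(-57.8,-60,13,0)
plan((p[0],p[1],.06),th,3,-1,3)
E
```

```text
t 20.9 p [0.5316 0.0751 0.1046] th 93.84 tilt 0.07 F [ 0.7 -0.3 -0.8] gap 15.5 q [ 0.02  0.57 -0.38  2.11  0.41  0.54 -0.59]
bar: yaw 12.94 o [-79.6  25.6] sprungfree [-59.6 -61.1] fixed [-94.1  89. ] z 109.8 F rack [ 0.8 -0.2] Fz -0.8
[[[0.003,0.006,0.148],[0.0,0.0,0.0],-1],[[0.003,0.007,0.149],[0.0,0.0,0.0],-1],[[0.003,0.006,0.148],[0.0,0.0,0.0],-1]]
end [0.5335 0.0759 0.06  ] th 93.82 perrow mm/deg 14.9 0.03
```

View pics/w10.png

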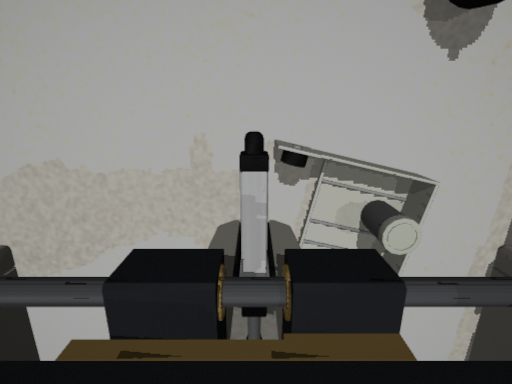

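```bash
python3 - <<'E'
from h import *
import pickle
c=pickle.load(open('w10.pkl','rb')); p,R,s=pose(); u=R[:,0]
for z in (.1,.105,.1098,.115): 
    q=p+u*.0654; q[2]=z; print(z,proj(c,q))
q=p+u*.0534;  print('tube end', proj(c,[q[0],q[1],.1178]))
k=r2w(-55,65);print('cupL', proj(c,[k[0],k[1],.036]))
g=cv2.cvtColor(c['frame'],cv2.COLOR_RGB2GRAY)
b=(g<40).astype('u1'); b[:145]=0;b[170:]=0;b[:,:278]=0;b[:,312:]=0
n,l,st_,ce=cv2.connectedComponentsWithStats(b)
for i in range(1,n):
  if st_[i,4]>20: print(st_[i],ce[i],w2r(ray(c,*ce[i],.036)),w2r(ray(c,*ce[i],.042)))
print(g[125:165,254])
E
```

```text
0.1 [253.26035716 131.41676122]
0.105 [253.23993512 132.02772868]
0.1098 [253.21915115 132.64952429]
0.115 [253.19520817 133.36582783]
tube end [253.1645638 156.1812911]
cupL [292.06610902 164.68970638]
[281 150  27  17 304] [293.80921053 158.44736842] [-54.96192865  70.4630211 ] [-56.02300275  71.23144424]
[167 167 168 166 167 158 110  12  17  17  20  20  20  20  22  21  21  20
  20  20  20  17  19  20  19  19  17  19  17  10  16  18  17  11  18  18
  16  14  15  17]
```

>>> {"name": "jog_arm", "arguments": {"targets": [[[0.01,0.02,0.15],[0,0,0],-1],[[0,0,0.2],[0,0,0],-1],[[0,0,0.2],[0,0,0],-1],[[0,0,0.16],[0,0,0],-1],[[0,0,0],[0,0,0],-1],[[0,0,0],[0,0,0],-1],[[0,0,0],[0,0,0],-1]]}}

```text
time_s: 21.65
ee_pos: [0.5342, 0.0772, 0.0343]
eef_rot: [0.0, 0.683, 0.731, 0.0]
force: [-0.8, 0.1, -0.6]
finger_gap: 0.168
```

```bash
python3 - <<'E'
from h import *
import pickle
st(); barnow(); c=cap('wrist','w11.png'); s=cap('scene'); t=cap('top')
def cr(i,x,y,w,h,f): return cv2.cvtColor(cv2.resize(np.clip(i[y:y+h,x:x+w].astype(float)*1.4,0,255).astype('u1'),None,fx=f,fy=f,interpolation=cv2.INTER_CUBIC),cv2.COLOR_RGB2BGR)
cv2.imwrite('pics/s11.png',np.hstack([cr(s['frame'],200,190,100,100,4),cr(t['frame'],190,120,100,100,4)]))
E
```

```text
t 21.65 p [0.5342 0.0772 0.0343] th 93.91 tilt 0.05 F [-0.8  0.1 -0.6] gap 15.6 q [-0.05  0.67 -0.29  2.15  0.49  0.38 -0.67]
bar: yaw 13.01 o [-77.3  28.2] sprungfree [-57.3 -58.6] fixed [-91.9  91.5] z 39.5 F rack [-0.8  0. ] Fz -0.6
```

View pics/w11.png

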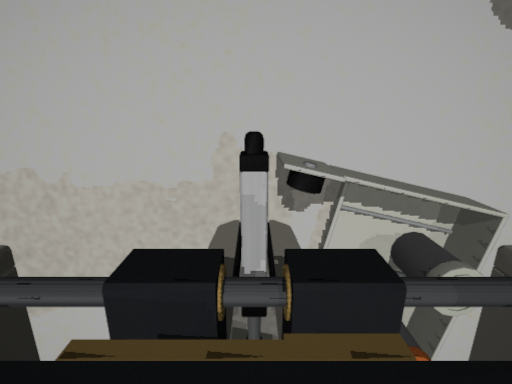

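View pics/s11.png

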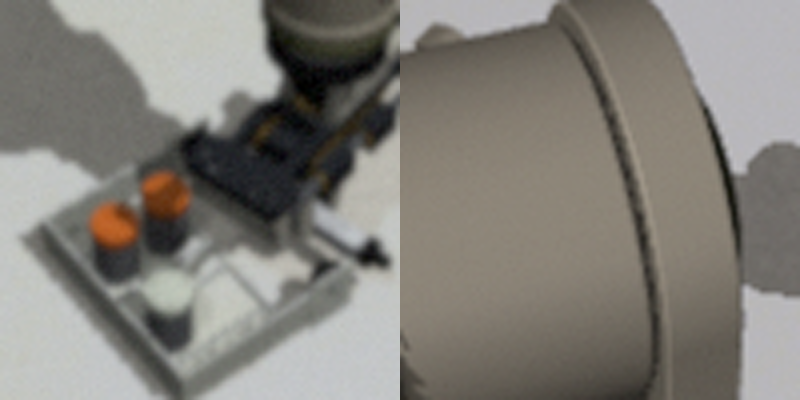

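>>> {"name": "jog_arm", "arguments": {"targets": [[[0,-0.01,0.035],[0,0,0],-1],[[0,0,0],[0,0,0],-1],[[0,0,0],[0,0,0],-1]]}}

```text
time_s: 22.1
ee_pos: [0.5327, 0.0776, 0.03]
eef_rot: [-0.0, 0.682, 0.731, -0.0]
force: [0.9, -0.5, -1.4]
finger_gap: 0.169
```

```bash
python3 - <<'E'
from h import *
barnow()
E
```

```text
bar: yaw 13.07 o [-78.9  28.2] sprungfree [-58.7 -58.5] fixed [-93.6  91.6] z 35.2 F rack [ 1.  -0.3] Fz -1.4
```

>>> {"name": "jog_arm", "arguments": {"targets": [[[-0.03,0,-0.005],[0,0,0],-1],[[-0.04,0,0],[0,0,0],-1],[[-0.04,0,0],[0,0,0],-1],[[0,0,0],[0,0,0],-1],[[0,0,0],[0,0,0],-1]]}}

```text
time_s: 22.6
ee_pos: [0.5336, 0.0664, 0.0305]
eef_rot: [-0.0, 0.682, 0.731, 0.0]
force: [0.9, 0.1, -0.8]
finger_gap: 0.169
```

```bash
python3 - <<'E'
from h import *
barnow()
E
```

```text
bar: yaw 13.03 o [-76.2  17.3] sprungfree [-56.1 -69.4] fixed [-90.8  80.6] z 35.7 F rack [0.9 0.3] Fz -0.8
```

>>> {"name": "jog_arm", "arguments": {"targets": [[[-0.03,0,0],[0,0,0],-1],[[-0.03,0,0],[0,0,0],-1],[[0,0,0],[0,0,0],-1],[[0,0,0],[0,0,0],-1]]}}

```text
time_s: 23.0
ee_pos: [0.5341, 0.0616, 0.0306]
eef_rot: [-0.0, 0.682, 0.731, 0.001]
force: [-0.7, 4.6, -1.1]
finger_gap: 0.165
```

```bash
python3 - <<'E'
from h import *
barnow()
E
```

```text
bar: yaw 13.1 o [-75.   12.7] sprungfree [-54.8 -74. ] fixed [-89.7  76. ] z 35.8 F rack [-1.5  4.4] Fz -1.1
```

>>> {"name": "jog_arm", "arguments": {"targets": [[[-0.03,0,0],[0,0,0],-1],[[-0.03,0,0],[0,0,0],-1],[[-0.03,0,0],[0,0,0],-1],[[-0.03,0,0],[0,0,0],-1],[[0,0,0],[0,0,0],-1],[[0,0,0],[0,0,0],-1]]}}

```text
time_s: 23.6
ee_pos: [0.535, 0.0509, 0.0306]
eef_rot: [-0.001, 0.682, 0.732, 0.001]
force: [-1.9, 9.3, -0.3]
finger_gap: 0.171
```

```bash
python3 - <<'E'
from h import *
barnow()
E
```

```text
bar: yaw 13.16 o [-72.4   2.3] sprungfree [-52.2 -84.4] fixed [-87.2  65.6] z 35.8 F rack [-3.4  8.9] Fz -0.3
```

>>> {"name": "jog_arm", "arguments": {"targets": [[[-0.03,0,0],[0,0,0],-1],[[-0.03,0,0],[0,0,0],-1],[[-0.03,0,0],[0,0,0],-1],[[0,0,0],[0,0,0],-1],[[0,0,0],[0,0,0],-1]]}}

```text
time_s: 24.1
ee_pos: [0.5356, 0.0432, 0.0307]
eef_rot: [-0.001, 0.681, 0.732, 0.002]
force: [-1.2, 12.6, -0.8]
finger_gap: 0.174
```

```bash
python3 - <<'E'
from h import *
barnow()
p,R,s=pose()
q,th=barpose(-55,-74,0,20.5)
plan((q[0],q[1],p[2]),th,4,-1,3)
# arc
for y in (9,6,3,0):
    print(y,barpose(-55,-74,y,20.5))
E
```

```text
bar: yaw 13.22 o [-70.6  -5.3] sprungfree [-50.2 -91.9] fixed [-85.4  58. ] z 35.9 F rack [-3.2 12.3] Fz -0.8
[[[-0.009,0.038,0.0],[0.0,-0.001,0.037],-1],[[-0.008,0.038,0.0],[0.0,-0.001,0.037],-1],[[-0.005,0.038,0.0],[0.0,-0.001,0.037],-1],[[-0.002,0.039,0.0],[0.0,-0.001,0.037],-1]]
end [0.5509 0.0405 0.0307] th 80.8 perrow mm/deg 3.9 3.31
9 (array([0.5401851 , 0.04134735]), 89.9)
6 (array([0.54374901, 0.0412478 ]), 86.9)
3 (array([0.54730283, 0.04096187]), 83.9)
0 (array([0.55083681, 0.04049033]), 80.9)
```

>>> {"name": "jog_arm", "arguments": {"targets": [[[-0.005,0.019,0],[0,0,0.018],-1],[[-0.005,0.019,0],[0,0,0.018],-1],[[-0.004,0.019,0],[0,0,0.018],-1],[[-0.004,0.019,0],[0,0,0.018],-1],[[-0.003,0.019,0],[0,0,0.018],-1],[[-0.002,0.019,0],[0,0,0.018],-1],[[-0.001,0.019,0],[0,0,0.018],-1],[[0,0.019,0],[0,0,0.018],-1],[[0,0,0],[0,0,0],-1],[[0,0,0],[0,0,0],-1]]}}

```text
time_s: 25.1
ee_pos: [0.5515, 0.041, 0.0308]
eef_rot: [-0.001, 0.759, 0.651, 0.002]
force: [-0.5, 13.4, 0.2]
finger_gap: 0.171
```

```bash
python3 - <<'E'
from h import *
barnow()
c=cap('wrist','w12.png')
k=r2w(-55,65);print('cupL mouth', proj(c,[k[0],k[1],.036]))
E
```

```text
bar: yaw 0.27 o [-54.5  -4.9] sprungfree [-54.  -93.9] fixed [-54.8  60.1] z 36.0 F rack [-2.6 13.1] Fz 0.2
cupL mouth [253.22818778 123.21037902]
```

View pics/w12.png

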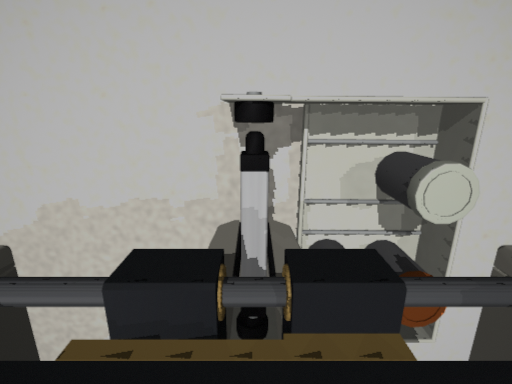

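>>> {"name": "jog_arm", "arguments": {"targets": [[[0.03,-0.003,0],[0,0,0.003],-1],[[0.03,0,0],[0,0,0],-1],[[0.03,0,0],[0,0,0],-1],[[0.03,0,0],[0,0,0],-1],[[0,0,0],[0,0,0],-1],[[0,0,0],[0,0,0],-1]]}}

```text
time_s: 25.75
ee_pos: [0.5531, 0.0513, 0.0307]
eef_rot: [-0.0, 0.761, 0.648, 0.002]
force: [0.0, 9.5, 0.0]
finger_gap: 0.166
```

```bash
python3 - <<'E'
from h import *
barnow()
c=cap('wrist','w13.png')
E
```

```text
bar: yaw -0.04 o [-54.5   5.5] sprungfree [-54.6 -83.5] fixed [-54.5  70.5] z 35.9 F rack [-1.5  9.4] Fz 0.0
```

View pics/w13.png

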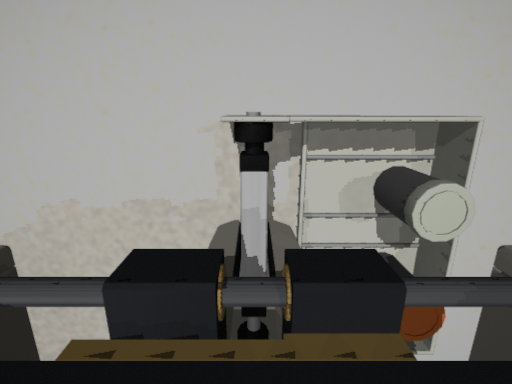

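Tip is entering the cup at (254,140). Push on until the fixed tip bottoms out (force on the tool drops to about zero).

>>> {"name": "jog_arm", "arguments": {"targets": [[[0.02,0,0],[0,0,0],-1],[[0.015,0,0],[0,0,0],-1],[[0,0,0],[0,0,0],-1],[[0,0,0],[0,0,0],-1]]}}

```text
time_s: 26.2
ee_pos: [0.5535, 0.0542, 0.0307]
eef_rot: [-0.0, 0.761, 0.648, 0.001]
force: [1.3, 7.1, -0.2]
finger_gap: 0.171
```

```bash
python3 - <<'E'
from h import *
barnow()
E
```

```text
bar: yaw -0.07 o [-54.6   8.5] sprungfree [-54.7 -80.5] fixed [-54.5  73.5] z 35.9 F rack [0.2 7.2] Fz -0.2
```

>>> {"name": "jog_arm", "arguments": {"targets": [[[0.01,0,0],[0,0,0],-1],[[0.007,0,0],[0,0,0],-1],[[0,0,0],[0,0,0],-1],[[0,0,0],[0,0,0],-1]]}}

```text
time_s: 26.6
ee_pos: [0.5536, 0.0549, 0.0307]
eef_rot: [-0.0, 0.762, 0.648, 0.001]
force: [0.9, 5.6, 0.5]
finger_gap: 0.17
```

```bash
python3 - <<'E'
from h import *
barnow()
E
```

```text
bar: yaw -0.12 o [-54.6   9.2] sprungfree [-54.7 -79.8] fixed [-54.4  74.2] z 35.9 F rack [-0.   5.7] Fz 0.5
```

>>> {"name": "jog_arm", "arguments": {"targets": [[[0.01,0,0],[0,0,0],-1],[[0.01,0,0],[0,0,0],-1],[[0,0,0],[0,0,0],-1],[[0,0,0],[0,0,0],-1]]}}

```text
time_s: 27.0
ee_pos: [0.5536, 0.0551, 0.0306]
eef_rot: [0.0, 0.762, 0.647, -0.0]
force: [0.9, -0.3, 2.9]
finger_gap: 0.168
```

```bash
python3 - <<'E'
from h import *
barnow()
E
```

```text
bar: yaw -0.21 o [-54.6   9.4] sprungfree [-54.9 -79.6] fixed [-54.4  74.4] z 35.8 F rack [ 0.9 -0.2] Fz 2.9
```

>>> {"name": "jog_arm", "arguments": {"targets": [[[0,0,0],[0,0,0],-0.5],[[0,0,0],[0,0,0],-0.5],[[0,0,0],[0,0,0],-0.5],[[0,0,-0.05],[0,0,0],-0.5],[[0,0,-0.1],[0,0,0],-0.5],[[0,0,-0.25],[0,0,0],-0.5],[[0,0,-0.4],[0,0,0],-0.5],[[0,-0.1,-0.4],[0,0,0],-0.5],[[0,-0.2,-0.4],[0,0,0],-0.5],[[0,-0.2,-0.2],[0,0,0],-0.5]]}}

```text
time_s: 28.0
ee_pos: [0.5043, 0.0643, 0.2142]
eef_rot: [0.001, 0.762, 0.648, 0.002]
force: [0.4, 0.8, 0.0]
finger_gap: 0.25
```

>>> {"name": "jog_arm", "arguments": {"targets": [[[-0.3,0,0],[0,0,0],-0.5],[[-0.35,0,0],[0,0,0],-0.5],[[-0.35,0,0],[0,0,0],-0.5],[[0,0,0],[0,0,0],-0.5],[[0,0,0],[0,0,0],-0.5],[[0,0,0],[0,0,0],-0.5]]}}

```text
time_s: 28.6
ee_pos: [0.4882, -0.0339, 0.211]
eef_rot: [0.0, 0.762, 0.648, 0.0]
force: [-0.5, 0.1, -0.4]
finger_gap: 0.248
```

```bash
python3 - <<'E'
from h import *
import pickle
st(); c=cap('wrist','w14.png'); pickle.dump(c,open('w14.pkl','wb'))
s=cap('scene')
cv2.imwrite('pics/s14.png',cv2.cvtColor(cv2.resize(np.clip(s['frame'][200:300,190:310]*1.4,0,255).astype('u1'),None,fx=6,fy=6,interpolation=cv2.INTER_CUBIC),cv2.COLOR_RGB2BGR))
E
```

```text
t 28.6 p [ 0.4882 -0.0339  0.211 ] th 80.78 tilt 0.05 F [-0.5  0.1 -0.4] gap 23.1 q [ 0.27  0.36 -0.42  2.12  0.22  0.71 -0.45]
```

View pics/w14.png

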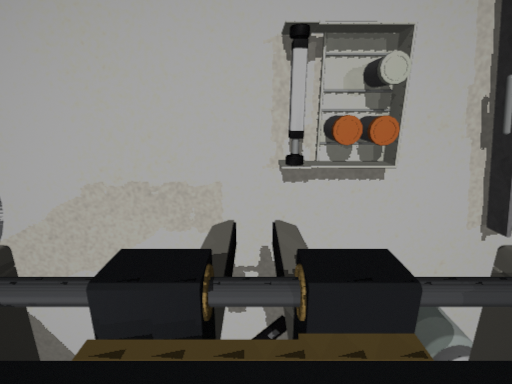

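View pics/s14.png

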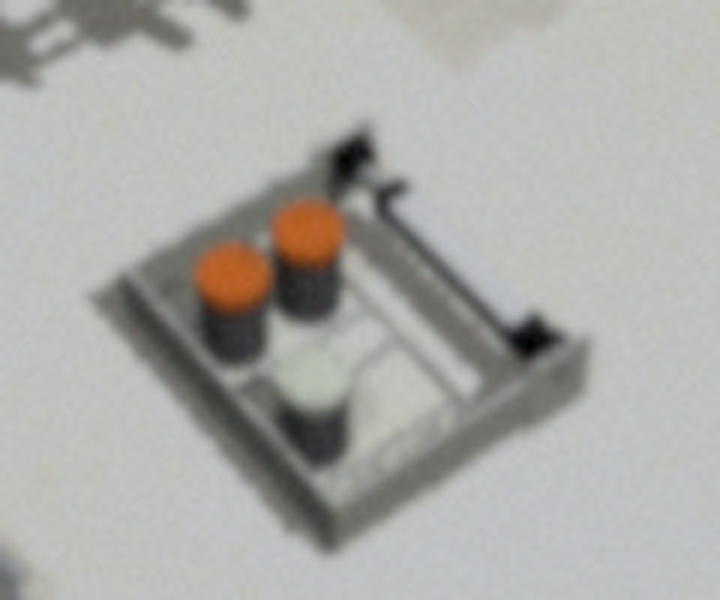

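```bash
python3 - <<'E'
from h import *
import pickle
c=pickle.load(open('w14.pkl','rb'))
cv2.imwrite('pics/w14c.png',cv2.cvtColor(cv2.resize(np.clip(c['frame'][15:175,275:415]*1.4,0,255).astype('u1'),None,fx=3.7,fy=3.7,interpolation=cv2.INTER_CUBIC),cv2.COLOR_RGB2BGR))
f=c['frame'].astype(int); m=((f[...,0]-f[...,2]>60)&(f[...,0]>1.7*f[...,1])).astype('u1')
n,l,s,ce=cv2.connectedComponentsWithStats(m)
for i in range(1,n):
  if s[i,4]>200: print(s[i],w2r(ray(c,*ce[i],.062)).round(1))
g=lambda x,y,z:w2r(ray(c,x,y,z)).round(1)
print('tube top ends',g(300,41,.044),g(296,137,.044))
E
```

```text
[333 116  30  29 686] [ -2.2 -32. ]
[370 116  29  29 684] [ 38.1 -32.3]
tube top ends [-55.2  60.1] [-55.4 -41.4]
```

View pics/w14c.png

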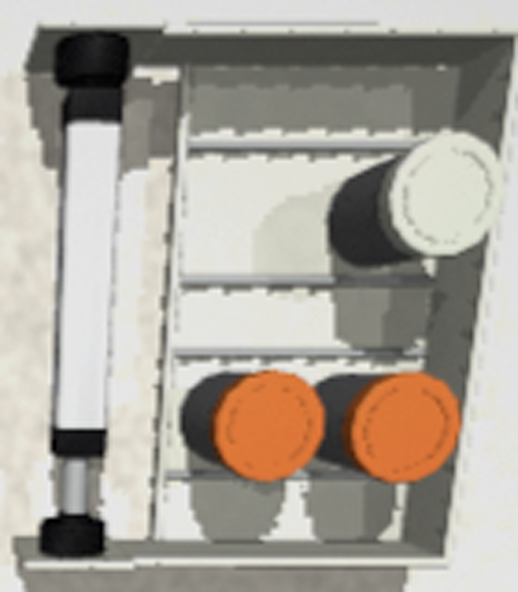

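```bash
python3 -c "
from station import manip
print(manip.sign_off())"
```

```text
the job is handed in; nothing more can be done
None
```

The restocking is done and handed in at about 28.7 s of the 67 s allowed; the hand-in gave no verdict.

**What I did**
- I pulled the old orange-lidded canister forward in the right lane and set it down at the front lip.
- I stood the new canister behind it, gripping it across the gap between the loupe and the empty canister.
- I picked up the middle-sized bar, pressed its sprung tip about 20 mm in against the right cup, swung it into line, and backed it off into the left cup. The axial force on the tool dropped to about 0 as the fixed tip reached the bottom, and then I opened the gripper.

**Last checks (rack frame)**

| Item | Measured position | Allowed or expected |
|---|---|---|
| Old canister, x / y | −2 mm (0 mm in an earlier picture) / −32 mm | −12 to 4.5 mm / −40 to −24 mm |
| New canister, x / y | +38 mm (+40 mm in an earlier picture) / −32 mm | 24 to 56 mm / −40 to −24 mm |
| Bar axis, x | −55 mm | −55 mm |
| Fixed tip, y, just before release | +74 mm | +74 mm (bottom of left cup) |

- **Bar ends:** The last wrist picture shows the bar running from cup to cup with a tip in each. The cups hide the tip ends, so full seating rests on the force drop and the measured position.
- **Rest of the scene:** Both orange canisters and the white one are upright. I did not measure again whether the white canister or the other things had shifted, but I saw no sign of contact with them.
- **Disagreement:** The two views put the canisters about 2 mm apart in x, which matches the calibration error. No check failed.

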